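# Wedge the sprung catch of a carton coder and take out the spent ink cassette

### The job

The ink cassette on the sloping deck of the carton coder is spent. Slide the wooden wedge, thin end first, up the deck into the gap between the cassette bay's wall and the sprung catch, firmly but without ramming it, until it is fully home against its stop and holds the catch open by itself; then lift the cassette out by its blue rib and set it down flat, rib up, in the orange tray, without dropping it. Leave the wedge in place so that the new cassette can go in, and leave the other things on the bench alone.

Things in the scene. Friction and masses are not known exactly. Their poses are not given: they have to be found in the camera images.
- coder: bench-top carton coder, grey, fixed, 300 mm wide, 285 deep; its steel deck slopes up at 30 degrees away from the robot (foot 50 mm above the bench, top 190; a dark control ledge with a stop button behind it reaches 227). Origin at the centre of its underside, x to its back, y to its left, z up. It carries deck and catch.
- deck: sloping deck: x up the slope, y to the machine's left, z square out of it. Origin on its surface in the wedge's lane: with the wedge fully home, the wedge's frame coincides with this one. The lane runs along x between the bay's wall (face at y = -12 mm, x = -25 to 70, 20 high) and the catch's pin, up to a steel stop at x = +60. Below x = -25 the deck is bare to its foot (x = -122).
- lane_mouth (a point): where the lane begins: lower end of the bay wall's lane-side face, at deck level (deck x = -25, y = -12 mm). The wall's end is rounded (3 mm).
- catch (a joint): sprung catch, a yellow plate lever swinging parallel to the deck, 37 to 43 mm above it. rad: 0 shut, grows as its lower end swings to the machine's left (+y). It springs shut unless held. Shut, its hook blocks the cassette; beyond about 0.105 the cassette is free; wedge home: about 0.12. Pushing the wedge in takes about 5 to 20 N, clearly more once it meets the stop.
- pin (a point): axis of the steel pin under the catch's lower end, 20 mm above the deck; 10 mm thick, square to the deck, from 5 mm above it up to the plate. Shut: deck x = -14, y = +2 mm, 9 mm clear of the bay's wall; the spring presses it towards the wall with 3 N (shut) to 7 N (wedge home).
- hook (a point): tip of the catch's hook nose (18 mm wide, its underside 37 mm above the deck); shut, it reaches 7 mm over the cassette's left edge
- pivot (a point): pivot of the catch, on a round boss with a coil spring at the deck's upper left (deck x = 108, y = 18 mm)
- wedge: hardwood wedge 120 mm long, 28 high, 60 g, lying on the mat. Origin at the centre of its underside, x to the thin end, z up. Side y = -12 mm is straight and runs along the bay's wall; the other is at y = +12 from the butt (x = -60) to x = 0, then tapers to y = -7 at the thin end: 24 mm thick, then 4. Grip it across by the last 25 mm of the butt: wall and catch reach down to x = -25 when home.
- cassette: spent ink cassette: black box 80 (x) by 110 (y) by 34 mm, 0.18 to 0.33 kg, blue grip rib on top, 14 wide (y), 50 long (x), 21 high, its top 55 above the underside. Origin at the centre of its underside. It lies in the bay, axes parallel to the deck's, about 2 mm of play between walls 12 to 20 high; lift it square to the deck.
- bay (a point): where the cassette's origin lies while it sits in its bay (deck x = 20, y = -75, z = 0 mm)
- tray: open orange tray for returns, fixed, 220 (x) by 170 (y) mm outside, 35 mm high, walls and floor 4 mm thick. Origin at the centre of its underside.
- mat: black rubber mat, 260 by 170 by 3 mm, fixed, on which the wedge lies; origin at the centre of its underside. Mat and tray stand either side of the coder, either way round.
- marker: white marker pen with a red cap, 133 mm long, 17 mm thick, lying across the far part of the mat (leave alone)
- cutter: green box cutter (closed), 160 mm long, lying across the far end of the mat (leave alone)
- tape_roll: brown roll of tape lying flat, 110 mm across, 48 mm high, left of the coder's back (leave alone)
- can: white can, 60 mm across, 170 mm tall, right of the coder's back (leave alone)
- screwdriver: green-handled screwdriver lying far right, beside the mat or tray (leave alone)
- stapler: blue-grey stapler, 170 mm long, far left (leave alone)
- tin: round steel tin, 72 mm across, 52 mm high, far right (leave alone)
There are look-alikes about, which are no part of the job. There is more than one size of the cassette; the job needs the larger.

How it is judged:
On the way, in this order (a step that is already met when the one before it is completed fails the run):
1. the wedge is fully home in its lane (within 9 mm of the stop), let go, and by itself holds the catch open (above 0.105 rad) while the cassette still sits in its bay (x of wedge in the frame of deck above -0.009 m and y of wedge in the frame of deck between -0.007 and 0.007 m and z of wedge in the frame of deck below 0.008 m and value of joint catch above 0.105 rad and contact force between the fingers and wedge below 0.1 N and contact force between each of the arm, the fingers and coder below 0.1 N and distance between cassette and bay below 0.008 m), for 0.3 s.
2. the cassette is lifted clear of its bay and of the catch (45 mm or more off the deck) while the wedge holds the catch open (z of cassette in the frame of deck above 0.045 m and value of joint catch above 0.105 rad), for 0.1 s.
At the end, for the whole second after the job is handed in: The cassette lies flat (within 0.1 rad), rib up, on the floor of the tray, at rest; the wedge is still home in its lane (within 9 mm of the stop, within 7 mm sideways, down on the deck within 8 mm) and holds the catch open beyond 0.105 rad; everything is let go (x of wedge in the frame of deck above -0.009 m and y of wedge in the frame of deck between -0.007 and 0.007 m and z of wedge in the frame of deck below 0.008 m and value of joint catch above 0.105 rad and x of cassette in the frame of tray between -0.09 and 0.09 m and y of cassette in the frame of tray between -0.07 and 0.07 m and z of cassette in the frame of tray below 0.012 m and angle between cassette's own z axis and vertical below 0.1 rad and linear speed of each of cassette, wedge below 0.02 m/s); the robot touches nothing.
It fails at once if the wedge is rammed: pressed against the coder or its catch with more than 80 N (contact force between wedge and coder above 80 N).
It fails at once if the cassette is dropped: let go away from its bay and more than 30 mm above the tray's underside (contact force between the fingers and cassette below 0.05 N and distance between cassette and bay above 0.08 m and z of cassette in the frame of tray above 0.03 m).
It fails at once if another thing on the bench is moved by more than 40 mm (distance of any of marker, cutter, tape_roll, can, screwdriver, stapler, tin from where it was at the start of the episode above 0.04 m).
It also fails if it takes over 64 s, if anything falls off the work surface, if the arm or the gripper's body presses on something with over 40 N, if the wrist force passes 120 N, or if a joint passes its speed limit or range.

### The arm

A 7-joint arm with a two-finger parallel gripper is mounted at the origin on the work surface. World frame = base frame: x ahead of the robot, y to its left, z up, the work surface at z = 0. Lengths are in m, angles in rad, forces in N, time in s.
With the tool pointing down it reaches from about 0.425 to 1.025 m from the base axis. Payload 9.4 kg.
Tool frame: the origin (TCP) lies at the centre of the arm's flange, where the gripper is bolted on; the fingertips stand 173 mm ahead of it and the grasp point (between the pads) lies 155 mm ahead of it; z points along the fingers, x is the direction in which the jaws open and shut, and the axes are right-handed (so a half turn about z gives the same grasp; the last joint's range is limited). The gripper opens to 85 mm and grips with 20 to 120 N. Pads are 22 mm wide; open, the fingers measure 114 mm over their backs; the gripper's body (76 mm by 85 mm) begins 54 mm behind the grasp point. The pads swing forward as they close: fully open they stand 13 mm farther back than shut.
Start: joints at [1.203, 0.599, -0.003, 1.599, 0.002, 0.943, -0.08], TCP at [0.208, -0.695, 0.405] pointing down, gripper open.
Joint ranges: [-2.57, 2.57], [-0.35, 1.97], [-1.29, 1.29], [0.11, 2.56], [-1.05, 4.19], [0.11, 1.86], [-2.63, 2.63]. Speed limits (rad/s): [2.22, 2.22, 3.01, 3.01, 3.14, 3.14, 3.14].

### API

Orientations are given as [roll, pitch, yaw] about the fixed x, y, z axes, in that order (R = Rz(yaw) Ry(pitch) Rx(roll)).
In Python, from cell import sensors, cams, hand_in gives the robot as it stands. The module is installed in compiled form; this text tells all that it offers.
- The arm moves only by the tool play_rows, never from a script. Its argument "plan" is a list of rows, each a list of 6 numbers: the shift along the tool's x, y, z each as a share of 0.1 m, from -1 to 1, then the turn, a rotation vector about the tool's x, y, z each as a share of 360 degrees, from -1 to 1. A call has 1 to 8 rows; each row shifts and turns the commanded pose from where the row before left it, along the tool's axes as they then stand; what a row does not reach is not made up. A row lasts 1/12 s, in which the tool goes at most 41.7 mm and 7.16 degrees, less where a joint would pass 70% of its speed; a pose out of reach is approached as far as the arm can. A call with a number of a shift or a turn outside -1 to 1 is refused whole. A call with a gripper value outside its range is refused whole. "hand" is the closure, from -1 (fully open) to 1 (shut), so that 0 is half open, set as the call begins (left out, the last holds). The fingers move at their own pace and stop on an object; the grip force is fixed at half the most. Time passes only in rows, so rows that do not move let the fingers close. It gives the time, the measured TCP pose, the force and the opening at its end, in the units of the state.
- sensors.observe(): the state, without advancing time (a new reading comes with each control period).
- cams.grab_frame(name): name is "scene" or "top"; returns the picture (384x512x3 uint8, blue, green, red); there is no depth.
- cams.camera_info(name): a dict with "fx", "fy", "cx", "cy" (pixels), "pose" (4x4, takes a point from camera to world coordinates). Camera axes: x right, y up, looking along -z (the intrinsics and any distortion apply to the point x, -y, -z); pixel columns grow to the right and rows downward; lengths in m; the calibration is good to about 2 mm. A picture is of the moment at which its call begins. camera_info takes no time and is no camera call.
- hand_in(): hands the job in, once; it reports no verdict.
The state is a dict: "time": time; "joints": joint angles; "dq": joint speeds; "joint_torque": joint torques, N m; "eef_pos": TCP position; "tcp_rot": TCP orientation; "ft_force": force on the tool from outside, world axes, zero at the start; "torque": the same for the moment, N m; "grip_width": opening from 0.0 (shut) to 1.0 (fully open).
Only numpy, scipy, OpenCV 4.12 (cv2) and the standard library are available. Lean on these libraries where they do the work, as an engineer would, in place of code of your own. Each camera call takes 0.05 s, during which the arm holds its last target.

## Working session

There is one attempt and no reset: what is moved stays moved. The work goes in short steps, Python scripts to look and compute and a tool call to move; the robot and the scene stay as the last step left them, time stands still between calls to the robot, and variables do not carry over. Pictures are saved under pics/ and viewed, and the job is handed in when it is done.

Besides the shell and the picture viewer there is one more tool, called after ">>>" as name(argument=value, ...) on one line, values as JSON. play_rows: Moves the arm, as the interface text tells. Its arguments: {"type":"object","properties":{"plan":{"type":"array"},"hand":{"type":"number"}},"required":["plan"]}

```bash
mkdir -p pics; python3 - <<'E'
from cell import sensors,cams
import cv2,numpy as np
print(sensors.observe())
for n in("scene","top"):
    print(n,cams.camera_info(n)); cv2.imwrite(f"pics/{n}0.png",cams.grab_frame(n))
E
```

```text
{'time': 0.0, 'joints': array([ 1.2033223 ,  0.6001333 , -0.00251213,  1.60015711,  0.00180747,
        0.9429218 , -0.07981405]), 'dq': array([ 0.00192245, -0.00231346,  0.00043834,  0.00061438, -0.00085245,
       -0.00025877,  0.0012155 ]), 'joint_torque': array([-2.02516248e-04, -7.76467109e+01,  1.56518251e+00, -2.58010340e+01,
        1.23151418e-02,  9.02274158e-03,  5.01082003e-07]), 'eef_pos': array([ 0.20778133, -0.69436252,  0.40380156]), 'tcp_rot': array([ 3.14142154e+00,  1.60883982e-03, -1.27999925e+00]), 'ft_force': array([0.19018097, 0.1724824 , 0.08703682]), 'torque': array([-0.00503945, -0.01740281, -0.01491069]), 'grip_width': 0.9981375113635936}
scene {'fx': 397.09295242571505, 'fy': 397.09295242571505, 'cx': 254.3616192975164, 'cy': 184.65828010990745, 'pose': array([[ 0.77935467, -0.35561898,  0.51588899,  1.24636981],
       [ 0.62641253,  0.42299806, -0.65473658, -0.87785624],
       [ 0.01461671,  0.83343133,  0.5524297 ,  0.88937269],
       [ 0.        ,  0.        ,  0.        ,  1.        ]])}
top {'fx': 432.6922523675915, 'fy': 432.6922523675915, 'cx': 249.07676775863254, 'cy': 190.07967653095974, 'pose': array([[-0.01076499,  0.99453459, -0.10385113,  0.38275021],
       [-0.9999346 , -0.01110784, -0.00272362, -0.00737801],
       [-0.0038623 ,  0.10381502,  0.99458912,  1.58710939],
       [ 0.        ,  0.        ,  0.        ,  1.        ]])}
```

View pics/scene0.png

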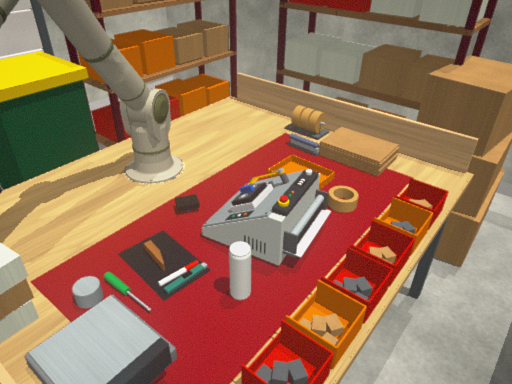

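View pics/top0.png

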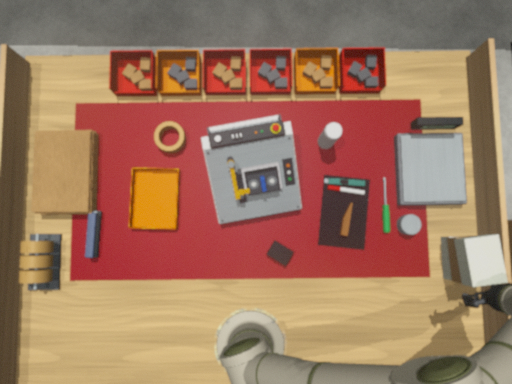

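```bash
python3 - <<'E'
import cv2
t=cv2.imread("pics/top0.png");s=cv2.imread("pics/scene0.png")
def c(im,x0,y0,x1,y1,k,n):
    cv2.imwrite(n,cv2.resize(im[y0:y1,x0:x1],None,fx=k,fy=k,interpolation=cv2.INTER_CUBIC))
c(t,195,105,310,225,5,"pics/t_coder.png")
c(t,310,165,380,255,6,"pics/t_mat.png")
c(s,195,160,335,260,5,"pics/s_coder.png")
c(s,115,225,215,300,6,"pics/s_mat.png")
E
```

```text
(no output)
```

View pics/t_coder.png

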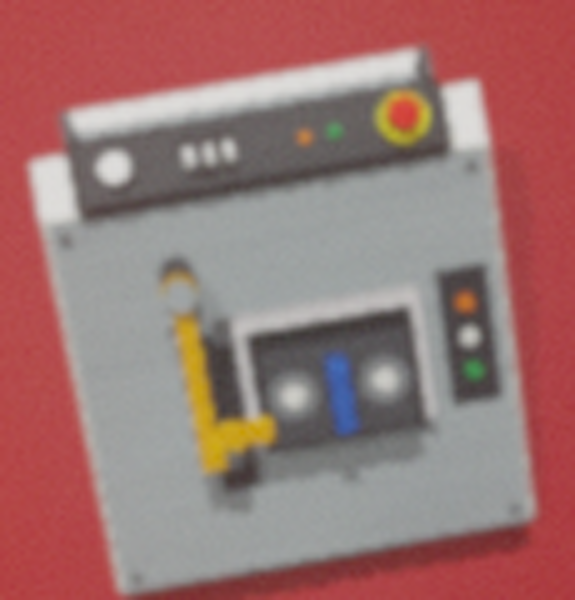

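View pics/t_mat.png

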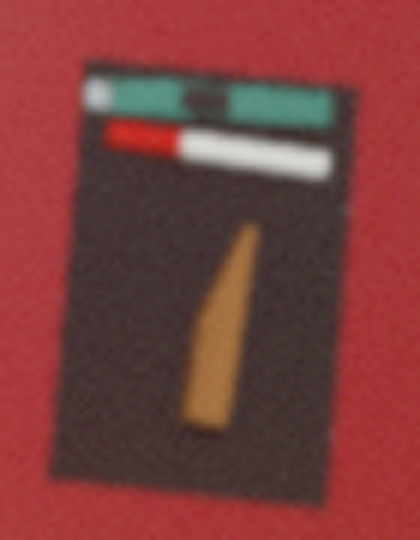

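View pics/s_coder.png

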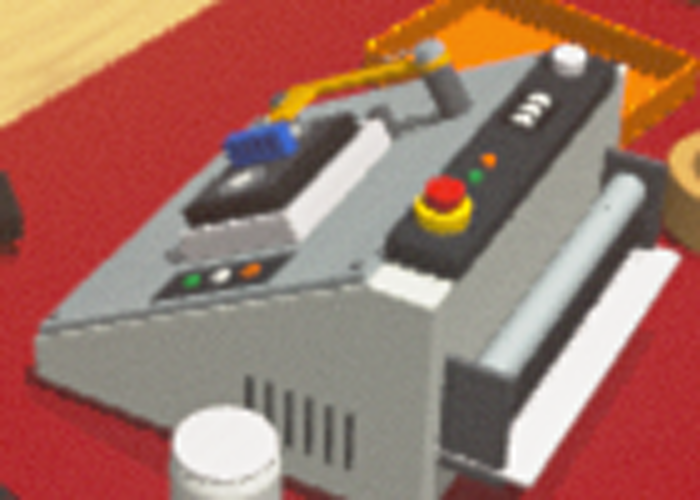

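View pics/s_mat.png

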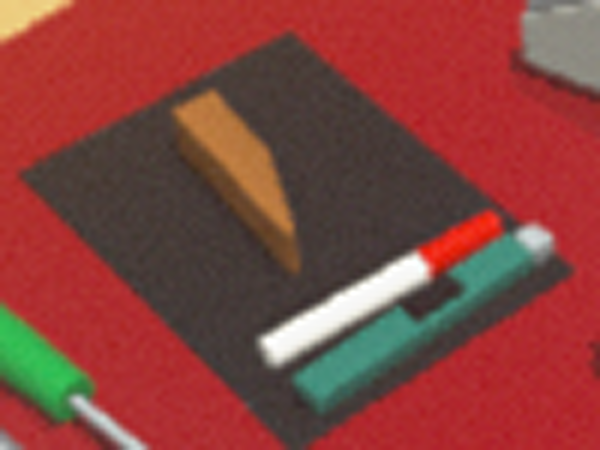

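```bash
cat > h.py <<'E'
import numpy as np,cv2
from cell import sensors,cams
from scipy.spatial.transform import Rotation as Ro
from scipy.optimize import least_squares
I={n:cams.camera_info(n) for n in("scene","top")}
def proj(n,P):
    i=I[n];P=np.atleast_2d(P);T=np.linalg.inv(i["pose"])
    c=P@T[:3,:3].T+T[:3,3]
    return np.c_[i["cx"]+i["fx"]*c[:,0]/-c[:,2], i["cy"]-i["fy"]*c[:,1]/-c[:,2]]
def ray(n,uv):
    i=I[n];d=np.array([(uv[0]-i["cx"])/i["fx"],-(uv[1]-i["cy"])/i["fy"],-1.]);return i["pose"][:3,3],i["pose"][:3,:3]@d
def atz(n,uv,z):
    o,d=ray(n,uv);return o+d*(z-o[2])/d[2]
def tri(ut,us):
    A=[];b=[]
    (o1,d1),(o2,d2)=ray("top",ut),ray("scene",us)
    s=np.linalg.lstsq(np.c_[d1,-d2],o2-o1,rcond=None)[0];p=o1+d1*s[0];q=o2+d2*s[1]
    return (p+q)/2,np.linalg.norm(p-q)
def avg(n,k=5): return np.mean([cams.grab_frame(n).astype(float) for _ in range(k)],0).astype(np.uint8)
def crop(im,x0,y0,x1,y1,k,fn,step=10):
    o=cv2.resize(im[y0:y1,x0:x1],None,fx=k,fy=k,interpolation=cv2.INTER_CUBIC)
    for x in range(-(-x0//step)*step,x1,step):
        X=int((x-x0+.5)*k);cv2.line(o,(X,0),(X,6),(255,255,255),1);cv2.putText(o,str(x),(X+2,10),0,.35,(255,255,255),1)
    for y in range(-(-y0//step)*step,y1,step):
        Y=int((y-y0+.5)*k);cv2.line(o,(0,Y),(6,Y),(255,255,255),1);cv2.putText(o,str(y),(8,Y+4),0,.35,(255,255,255),1)
    cv2.imwrite(fn,o)
E
python3 - <<'E'
from h import *
for n in("top","scene"): cv2.imwrite(f"pics/{n}_avg.png",avg(n))
t=cv2.imread("pics/top_avg.png");s=cv2.imread("pics/scene_avg.png")
crop(t,220,128,302,192,9,"pics/a1.png",5)
crop(s,222,162,310,225,9,"pics/a2.png",5)
crop(t,335,195,360,240,12,"pics/a3.png",5)
crop(s,138,232,172,276,12,"pics/a4.png",5)
E
```

```text
(no output)
```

View pics/a1.png

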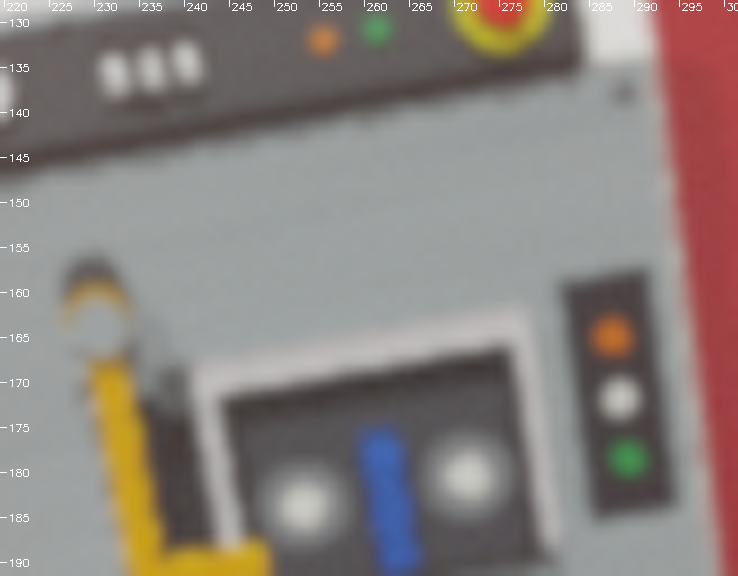

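View pics/a2.png

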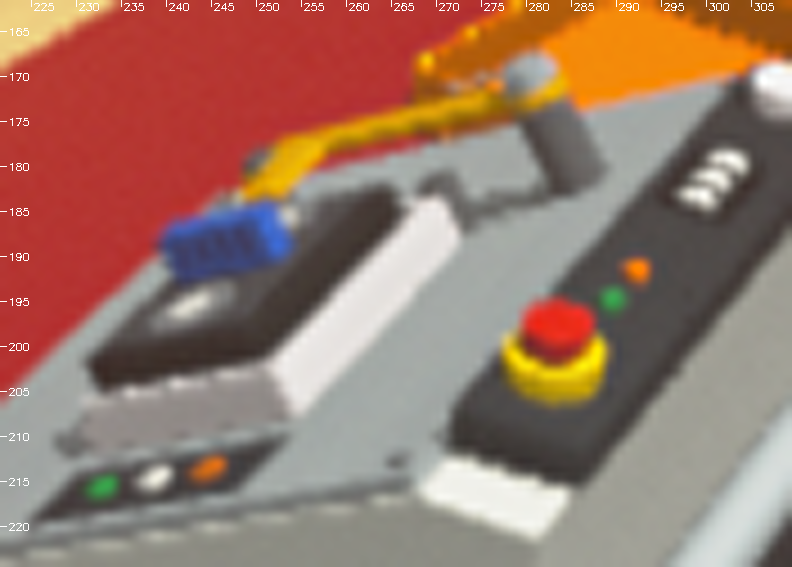

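View pics/a3.png

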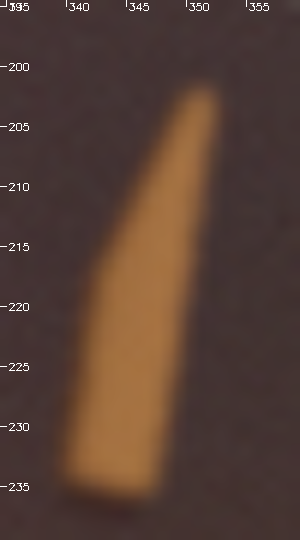

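View pics/a4.png

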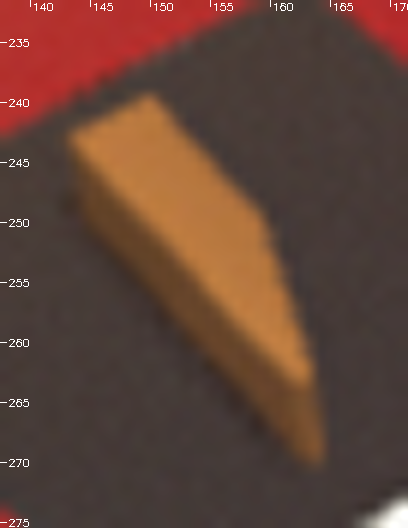

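```bash
python3 - <<'E'
from h import *
t=cv2.imread("pics/top_avg.png");s=cv2.imread("pics/scene_avg.png")
crop(t,222,158,288,205,12,"pics/b1.png",5)
crop(t,200,140,310,230,7,"pics/b3.png",10)
crop(s,198,160,345,260,5,"pics/b2.png",10)
mw=np.array([[-60,12,28],[-60,-12,28],[60,-12,28],[60,-8,28],[0,12,28]])/1e3
ut=np.array([[339.7,235],[347.5,235.5],[352.2,201.7],[350.2,201.7],[342,217.5]])
ms=np.array([[-60,-12,28],[-60,12,28],[0,12,28],[60,-10,28],[60,-10,0],[-60,-12,0]])/1e3
us=np.array([[143.2,243],[150,239.3],[159,249.5],[163,263.5],[163.3,270],[145,251]])
def pos(p,m): return Ro.from_euler('z',p[3]).apply(m)+p[:3]
f=lambda p:np.r_[(proj("top",pos(p,mw))-ut).ravel(),(proj("scene",pos(p,ms))-us).ravel()]
r=least_squares(f,[0.5,-.25,0,0],x_scale=[.1,.1,.1,1],loss='soft_l1');print(r.x,np.degrees(r.x[3]));print(f(r.x).reshape(-1,2).round(1))
E
```

```text
[ 4.41602278e-01 -3.48445022e-01 -1.73105750e-04 -1.83879051e-01] -10.53549354045864
[[-0.1 -1.3]
 [-1.3 -0.6]
 [-1.   0.2]
 [-0.1  0.1]
 [ 0.1 -0.3]
 [-0.4  0. ]
 [-0.4  0.5]
 [-0.1  0.2]
 [-0.6 -0.1]
 [ 0.1  0.1]
 [-1.  -1.5]]
```

View pics/b1.png

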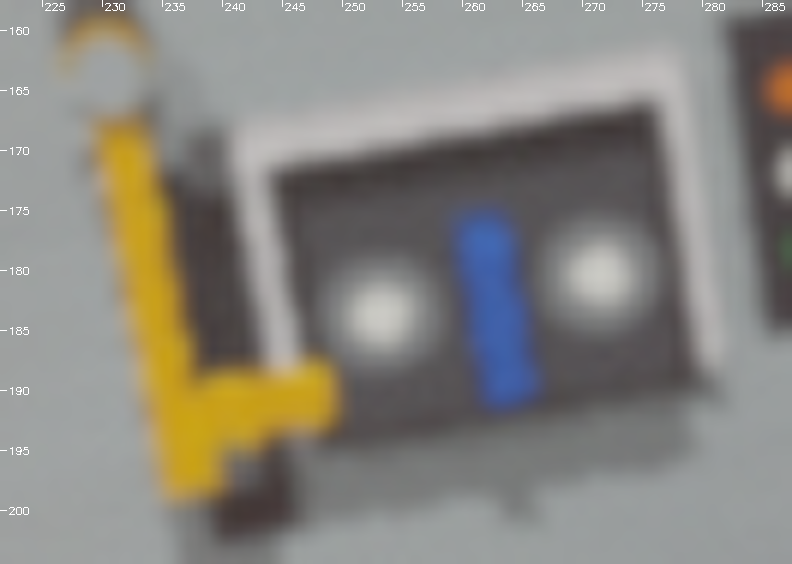

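View pics/b2.png

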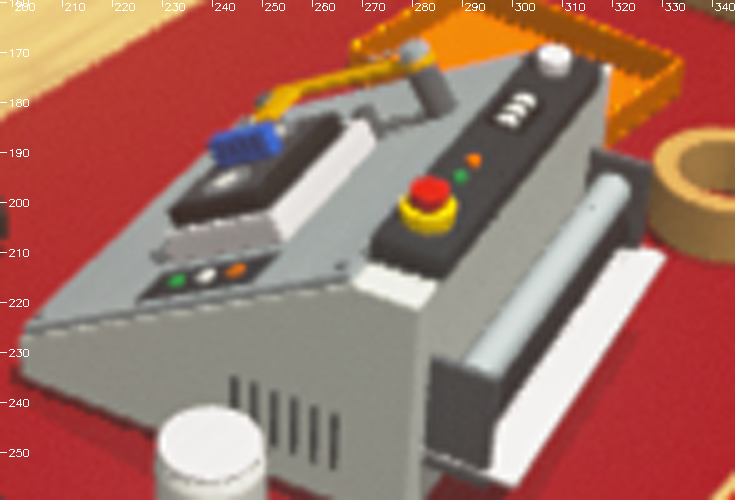

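View pics/b3.png

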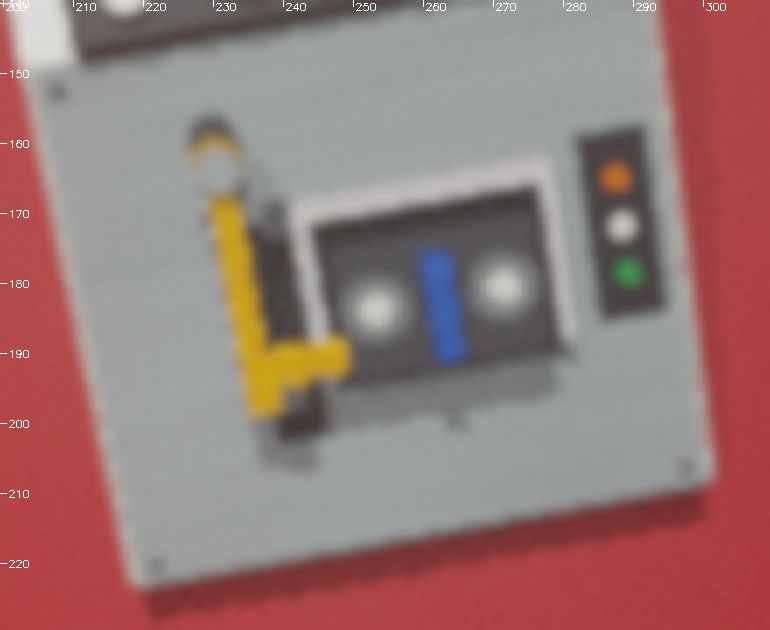

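```bash
cat > fit.py <<'E'
from h import *
T=[((45,-68,55),(259.3,175.0)),((45,-82,55),(263.7,174.5)),((-5,-68,55),(261.3,191.5)),((-5,-82,55),(265.8,190.7)),
((-20,-130,34),(278,189.5)),((60,-130,34),(276.3,169))]
S=[((45,-82,34),(253.9,188.9)),((-5,-82,34),(241.3,192.8)),((-20,-130,34),(231.5,201.7)),((60,-20,34),(264.8,182.3))]
def R(yaw): return Ro.from_euler('zy',[yaw,-np.pi/6]) # deck x up slope
def deck(p,m): return R(p[3]).apply(np.atleast_2d(m)/1e3)+p[:3]
def f(p):
    r=[proj("top",deck(p,m))[0]-u for m,u in T]+[proj("scene",deck(p,m))[0]-u for m,u in S]
    for d,u in(((108,18,p[4]),0),): r+=[proj("top",deck(p,d))[0]-(230.5,163.5),proj("scene",deck(p,d))[0]-(279,169.5)]
    yl=p[5]
    r+=[proj("top",deck(p,(-122,yl,0)))[0]-(218.1,223.1),proj("top",deck(p,(-122,yl-300,0)))[0]-(301.6,209.1),proj("scene",deck(p,(-122,yl-300,0)))[0]-(200,226)]
    return np.ravel(r)
if __name__=="__main__":
    r=least_squares(f,[.5,.05,.11,.15,48,80],x_scale=[.1,.1,.1,1,10,30],loss='soft_l1')
    print(r.x,np.degrees(r.x[3]));print(f(r.x).reshape(-1,2).round(1))
    c=lambda m:Ro.from_euler('z',r.x[3]).inv().apply(m)
    np.save("deck.npy",r.x)
    t=cv2.imread("pics/top_avg.png");s=cv2.imread("pics/scene_avg.png")
    box=lambda x0,x1,y0,y1,z:[(x0,y0,z),(x1,y0,z),(x1,y1,z),(x0,y1,z)]
    polys=[box(-5,45,-82,-68,55),box(-20,60,-130,-20,34),[(-25,-12,20),(70,-12,20)],[(-25,-12,0),(70,-12,0)],box(-122,158,r.x[5]-300,r.x[5],0),box(-14-5,-14+5,-3,7,37)]
    for im,n,b,k in((t,"top",(220,155,288,225),11),(s,"scene",(222,162,310,225),9)):
        x0,y0,x1,y1=b;o=cv2.resize(im[y0:y1,x0:x1],None,fx=k,fy=k,interpolation=cv2.INTER_CUBIC)
        for q in polys:
            P=proj(n,deck(r.x,q));cv2.polylines(o,[((P-(x0,y0)+.5)*k).astype(np.int32)],len(q)>2,(0,255,0),1)
        cv2.imwrite(f"pics/ov_{n}.png",o)
E
python3 fit.py
```

```text
[5.52273368e-01 2.42137289e-02 1.03402326e-01 1.59546079e-01
 5.69822838e+01 1.05133983e+02] 9.141316956772522
[[-0.5  2. ]
 [-0.7  1.8]
 [-0.1 -0.8]
 [-0.5 -0.7]
 [ 1.8 -0.2]
 [ 0.1 -1.5]
 [-1.8  2.3]
 [-0.8  0.8]
 [-2.4 -1.1]
 [ 0.4  0.4]
 [-1.1  0.2]
 [ 0.6 -0.1]
 [ 0.1 -1.8]
 [-0.2 -0.6]
 [-0.6 -3.1]]
```

View pics/ov_top.png

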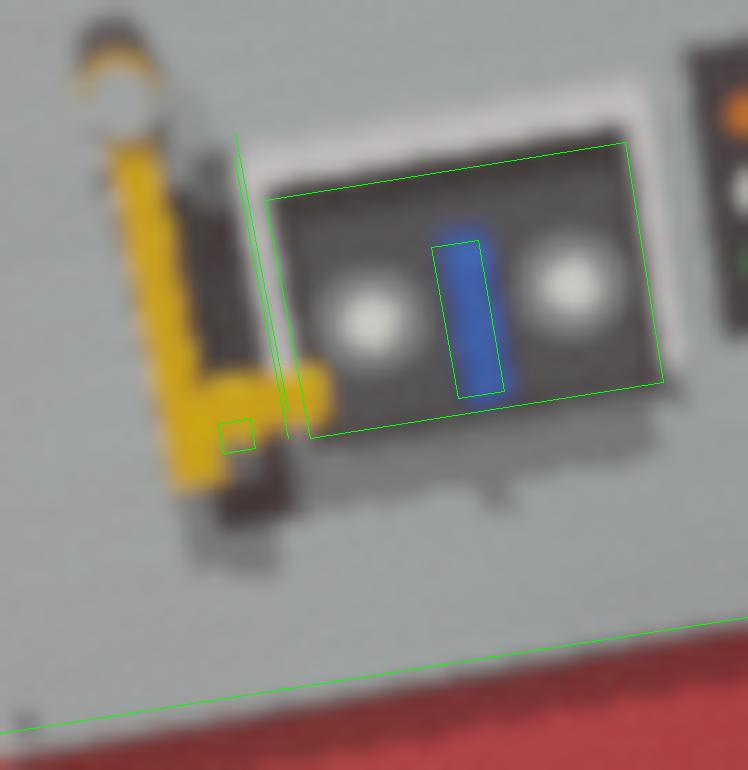

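View pics/ov_scene.png

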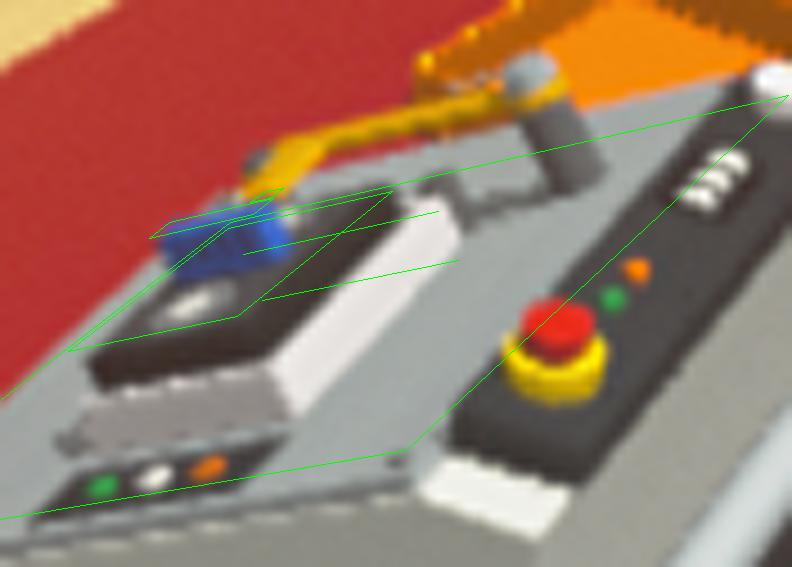

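```bash
sed -i "s/from_euler('zy'/from_euler('ZY'/" fit.py; python3 fit.py
```

```text
[5.49726256e-01 2.87041934e-02 1.09017841e-01 1.56870006e-01
 5.03541412e+01 9.67927739e+01] 8.987989277274787
[[-0.3  2.3]
 [-0.5  2.1]
 [-0.2 -0.5]
 [-0.6 -0.4]
 [ 1.1 -0.1]
 [-0.1 -1.3]
 [-1.8  2.2]
 [-0.6  0.7]
 [-1.9 -0.2]
 [ 0.  -0.9]
 [-0.5 -0.2]
 [ 0.5 -0.3]
 [ 0.1 -1. ]
 [-0.3 -1.1]
 [-0.1 -0.2]]
```

View pics/ov_top.png

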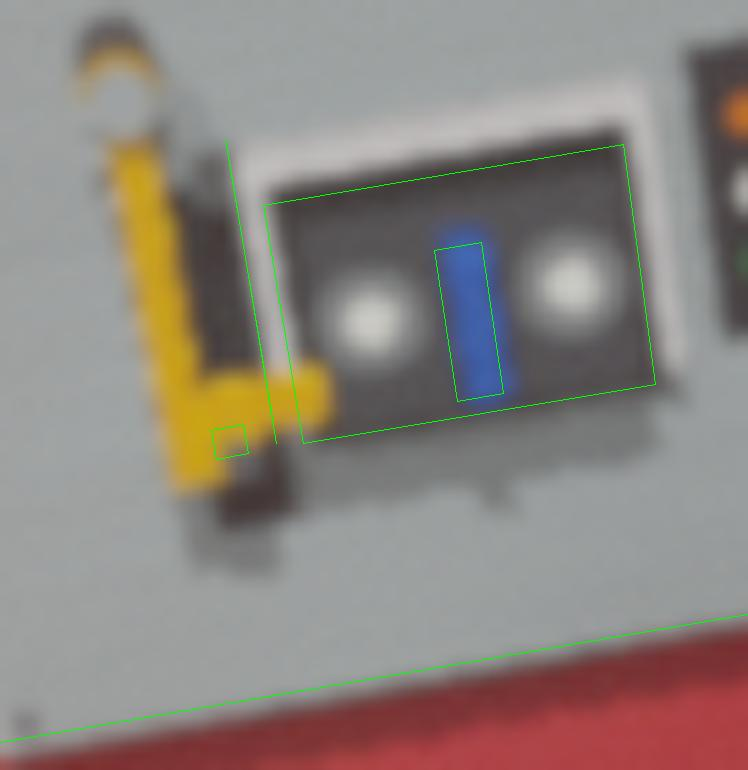

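View pics/ov_scene.png

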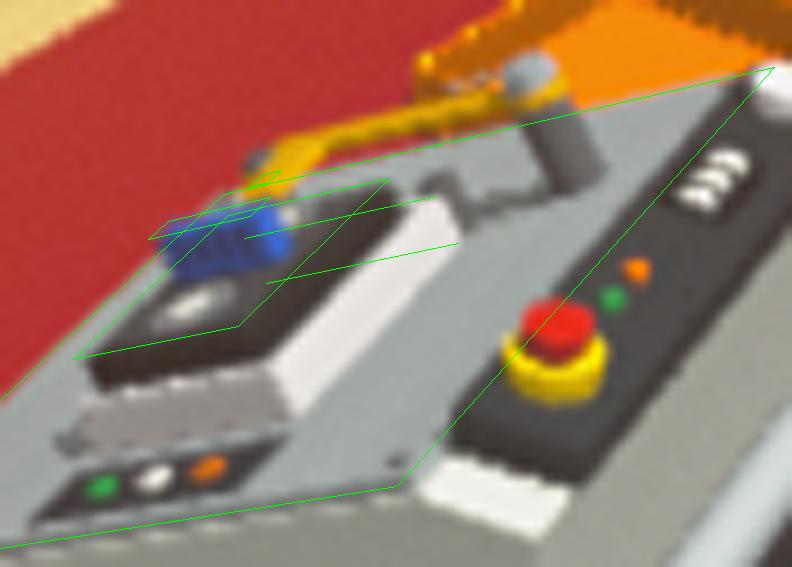

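```bash
python3 - <<'E'
s=open('fit.py').read()
s=s.replace("((45,-68,55),(259.3,175.0)),((45,-82,55),(263.7,174.5))","((45,-68,34),(259.6,175.0)),((45,-82,34),(264.0,174.5))")
s=s.replace("((45,-82,34),(253.9,188.9))","((45,-82,34),(251.5,190.6)),((45,-68,34),(253.9,188.9))")
s=s.replace("box(-5,45,-82,-68,55),","box(-5,45,-82,-68,55),box(-5,45,-82,-68,34),")
open('fit.py','w').write(s)
E
python3 fit.py
```

```text
[5.48830752e-01 2.80517770e-02 1.08622787e-01 1.54546013e-01
 4.99204679e+01 9.73644197e+01] 8.854834302708364
[[-1.   0.2]
 [-1.2  0. ]
 [-0.  -0.2]
 [-0.4 -0.1]
 [ 1.3  0.3]
 [ 0.2 -1. ]
 [ 0.2  0.6]
 [-0.1  0.2]
 [-1.   0.8]
 [-2.3 -0.2]
 [-0.3 -0.8]
 [-0.3  0.1]
 [ 0.2 -0.1]
 [ 0.  -0.7]
 [-0.3 -0.6]
 [-0.4 -0.3]]
```

View pics/ov_top.png

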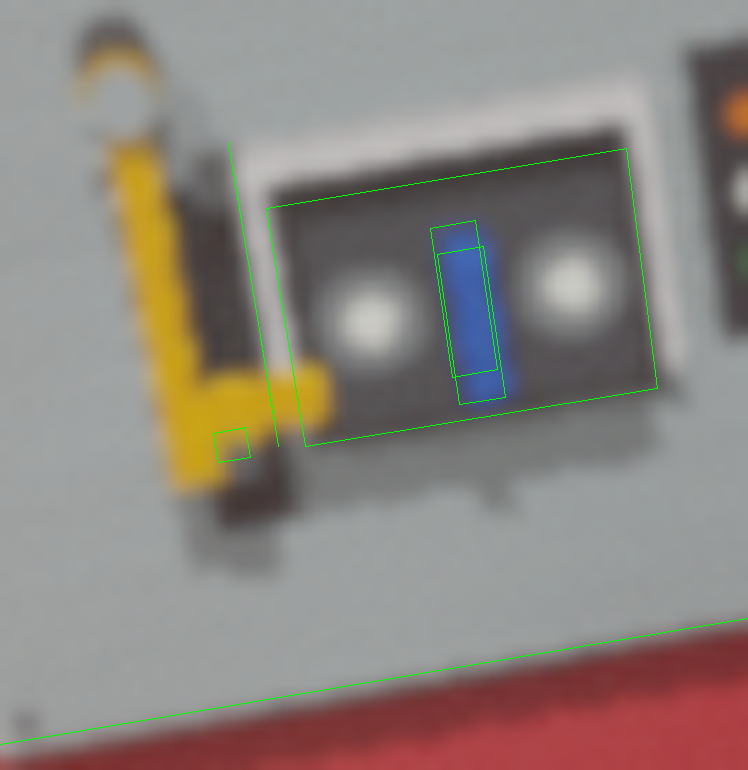

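View pics/ov_scene.png

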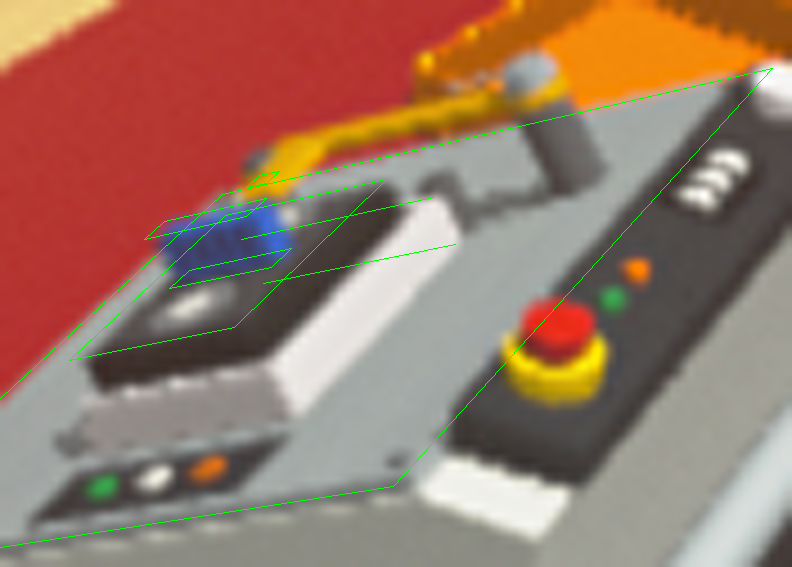

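```bash
cat >> h.py <<'E'
def cur():
    s=sensors.observe();return np.array(s["eef_pos"]),Ro.from_euler('xyz',s["tcp_rot"]),s
def frame(origin,yaw,pitch): return np.array(origin),Ro.from_euler('ZY',[yaw,-pitch])
def target(fr,pt_mm,tilt,flip=1,depth=.155):
    """grasp at pt (mm) in frame; tool leaning: tool z = -(sin t,0,cos t) in frame; jaw along -y*flip"""
    o,R=fr; z=-np.array([np.sin(tilt),0,np.cos(tilt)]); x=np.array([0,-1.*flip,0]); y=np.cross(z,x)
    Rt=R*Ro.from_matrix(np.c_[x,y,z]); p=o+R.apply(np.array(pt_mm)/1e3)-depth*Rt.as_matrix()[:,2]
    return p,Rt
def rows(p0,R0,p1,R1,n):
    """n equal rows; rounded"""
    rv=(R0.inv()*R1).as_rotvec()/n; out=[];p=p0.copy();R=R0
    for k in range(n):
        tgt=p0+(p1-p0)*(k+1)/n
        d=R.inv().apply(tgt-p)/.1; d=d.round(2); t=(rv/(2*np.pi)).round(4)
        out.append([float(v)+0. for v in d]+[float(v)+0. for v in t])
        p=p+R.apply(d*.1);R=R*Ro.from_rotvec(t*2*np.pi)
    return out,p,R
WEDGE=frame([.4416,-.3484,.003],-.184,0)
def go(p1,R1,n=None,p0=None,R0=None):
    if p0 is None:p0,R0,_=cur()
    D=np.linalg.norm(p1-p0);A=np.degrees((R0.inv()*R1).magnitude())
    if n is None:n=max(1,int(np.ceil(max(D/.035,A/6.5))))
    o,p,R=rows(p0,R0,p1,R1,n)
    print("dist",D.round(4),"ang",A.round(2),"rows",n)
    for i in range(0,n,8):print(o[i:i+8])
    print("end err mm",((p-p1)*1e3).round(1),"deg",np.degrees((R.inv()*R1).magnitude()).round(2)); return p,R
E
python3 - <<'E'
from h import *
p1,R1=target(WEDGE,(-48,0,22+70),np.radians(15))
print(p1,R1.as_euler('xyz'));go(p1,R1)
E
```

```text
[ 0.43385002 -0.34695769  0.2447185 ] [ 2.87979327e+00 -2.22044605e-16 -1.75479633e+00]
dist 0.4444 ang 31.0 rows 13
[[-0.21, -0.24, 0.12, -0.0031, -0.0008, 0.0058], [-0.21, -0.24, 0.12, -0.0031, -0.0008, 0.0058], [-0.22, -0.23, 0.12, -0.0031, -0.0008, 0.0058], [-0.23, -0.23, 0.11, -0.0031, -0.0008, 0.0058], [-0.24, -0.22, 0.11, -0.0031, -0.0008, 0.0058], [-0.25, -0.21, 0.11, -0.0031, -0.0008, 0.0058], [-0.25, -0.21, 0.1, -0.0031, -0.0008, 0.0058], [-0.26, -0.2, 0.1, -0.0031, -0.0008, 0.0058]]
[[-0.26, -0.19, 0.1, -0.0031, -0.0008, 0.0058], [-0.28, -0.18, 0.1, -0.0031, -0.0008, 0.0058], [-0.27, -0.18, 0.09, -0.0031, -0.0008, 0.0058], [-0.29, -0.16, 0.09, -0.0031, -0.0008, 0.0058], [-0.29, -0.16, 0.09, -0.0031, -0.0008, 0.0058]]
end err mm [-0.1  0.3  0.3] deg 0.29
```

>>> play_rows(plan=[[-0.21,-0.24,0.12,-0.003,-0.001,0.006],[-0.21,-0.24,0.12,-0.003,-0.001,0.006],[-0.22,-0.23,0.12,-0.003,-0.001,0.006],[-0.23,-0.23,0.11,-0.003,-0.001,0.006],[-0.24,-0.22,0.11,-0.003,-0.001,0.006],[-0.25,-0.21,0.11,-0.003,-0.001,0.006],[-0.25,-0.21,0.1,-0.003,-0.001,0.006],[-0.26,-0.2,0.1,-0.003,-0.001,0.006]], hand=-1)

```text
time: 1.27
eef_pos: [0.349, -0.4794, 0.3072]
tcp_rot: [2.985, 0.026, -1.586]
ft_force: [0.3, -1.3, 0.6]
grip_width: 0.999
```

>>> play_rows(plan=[[-0.26,-0.19,0.1,-0.003,0,0.005],[-0.28,-0.18,0.1,-0.003,0,0.005],[-0.27,-0.18,0.09,-0.003,0,0.005],[-0.29,-0.16,0.09,-0.003,0,0.005],[-0.29,-0.16,0.09,-0.003,0,0.005],[0,0,0,0,0,0],[0,0,0,0,0,0]])

```text
time: 1.85
eef_pos: [0.4367, -0.3447, 0.246]
tcp_rot: [2.889, -0.004, -1.733]
ft_force: [0.7, 0.2, -0.2]
grip_width: 0.997
```

```bash
python3 - <<'E'
from h import *
p,R,s=cur();print(s["joints"].round(4),s["time"],s["ft_force"])
p1,R1=target(WEDGE,(-48,0,22+70),np.radians(15));go(p1,R1)
for n in("top","scene"): cv2.imwrite(f"pics/{n}_1.png",avg(n,2))
t=cv2.imread("pics/top_1.png");s=cv2.imread("pics/scene_1.png")
crop(t,300,160,390,250,8,"pics/c1.png",10);crop(s,110,180,200,290,7,"pics/c2.png",10)
E
```

```text
[ 0.4019  0.6736  0.2066  2.046  -0.0378  0.6637 -1.1221] 1.85 [ 0.67023569  0.19619207 -0.1672342 ]
dist 0.0038 ang 1.35 rows 1
[[0.03, 0.02, 0.02, -0.0014, -0.0015, 0.0032]]
end err mm [-0.1 -0.4 -0.1] deg 0.02
```

View pics/c1.png

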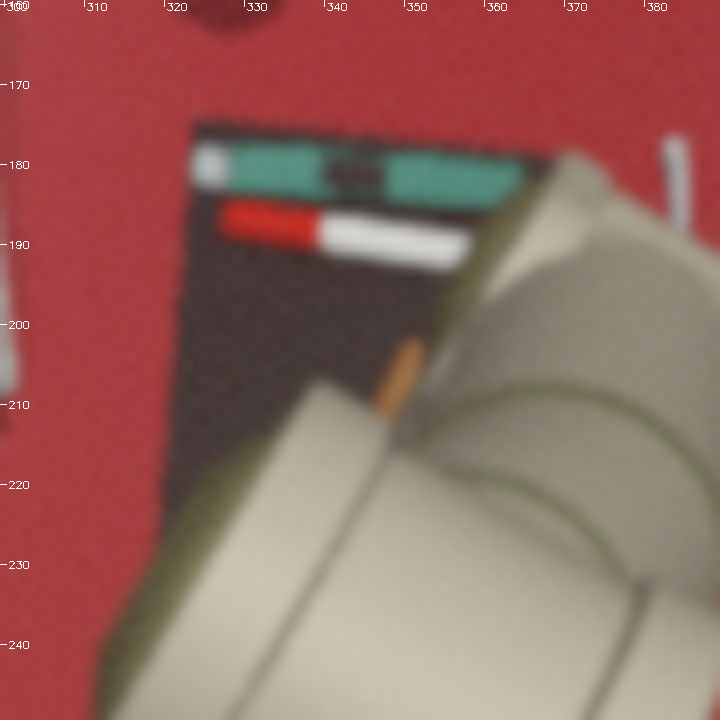

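View pics/c2.png

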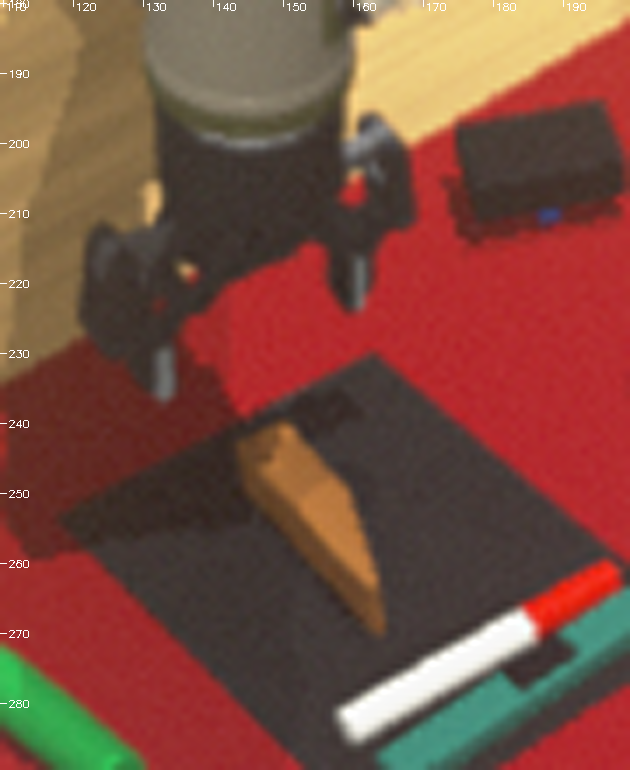

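```bash
python3 - <<'E'
from h import *
p,R,s=cur()
z=R.as_matrix()[:,2];x=R.as_matrix()[:,0]
print(proj("scene",p+z*.160),proj("scene",p+z*.160+x*.0425),proj("scene",p+z*.160-x*.0425))
p1,R1=target(WEDGE,(-48,0,22),np.radians(15));go(p1,R1)
E
```

```text
[[144.69722603 228.19660897]] [[132.0539369  233.98269729]] [[156.85906799 222.63085065]]
dist 0.0726 ang 1.09 rows 3
[[0.0, -0.06, 0.23, -0.0006, -0.0005, 0.0007], [-0.01, -0.06, 0.24, -0.0006, -0.0005, 0.0007], [0.0, -0.06, 0.23, -0.0006, -0.0005, 0.0007]]
end err mm [ 0.3 -0.3  0.3] deg 0.06
```

>>> play_rows(plan=[[0.0,-0.06,0.23,-0.0006,-0.0005,0.0007],[-0.01,-0.06,0.24,-0.0006,-0.0005,0.0007],[0,-0.06,0.23,-0.0006,-0.0005,0.0007],[0,0,0,0,0,0]])

```text
time: 2.38
eef_pos: [0.4335, -0.3465, 0.1717]
tcp_rot: [2.875, 0.002, -1.755]
ft_force: [-0.0, 0.3, 0.6]
grip_width: 1.006
```

```bash
python3 - <<'E'
from h import *
p,R,s=cur();print(s["ft_force"].round(2))
p1,R1=target(WEDGE,(-48,0,22),np.radians(15));go(p1,R1)
s=avg("scene",2);crop(s,110,180,200,290,7,"pics/d2.png",10)
E
```

```text
[-0.04  0.33  0.57]
dist 0.003 ang 0.31 rows 1
[[0.0, 0.0, -0.03, 0.0008, 0.0003, 0.0]]
end err mm [ 0.5  0.3 -0.1] deg 0.0
```

View pics/d2.png

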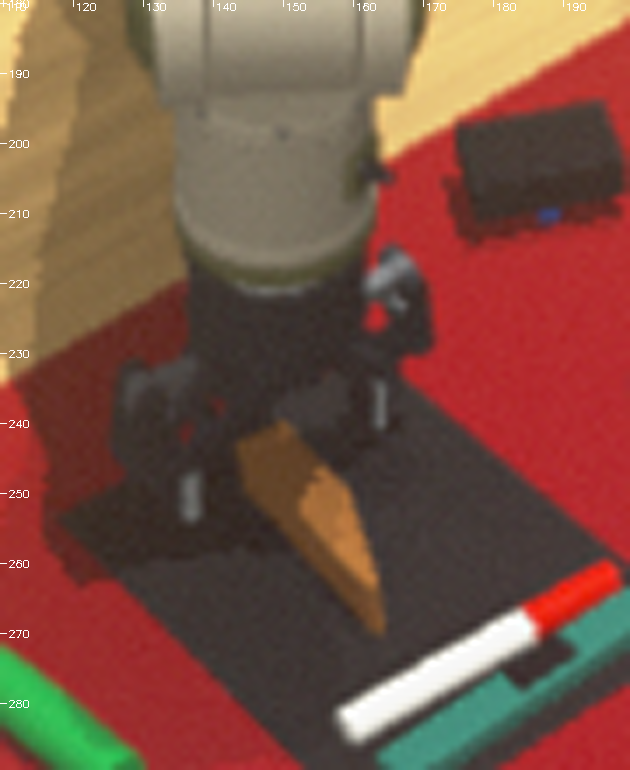

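>>> play_rows(plan=[[0,0,-0.04,0.0008,0,0],[0,0,0,0,0,0],[0,0,0,0,0,0],[0,0,0,0,0,0],[0,0,0,0,0,0],[0,0,0,0,0,0],[0,0,0,0,0,0],[0,0,0,0,0,0]], hand=1)

```text
time: 3.15
eef_pos: [0.4361, -0.3462, 0.1793]
tcp_rot: [2.884, 0.0, -1.753]
ft_force: [-0.4, 0.9, 9.9]
grip_width: 0.268
```

```bash
python3 - <<'E'
from h import *
p,R,s=cur();print(s["ft_force"].round(2),s["torque"].round(2),s["grip_width"],s["time"])
s=avg("scene",2);crop(s,110,180,200,290,7,"pics/d3.png",10)
E
```

```text
[-0.45  0.91  9.86] [ 0.12  0.13 -0.07] 0.26841596601042583 3.15
```

View pics/d3.png

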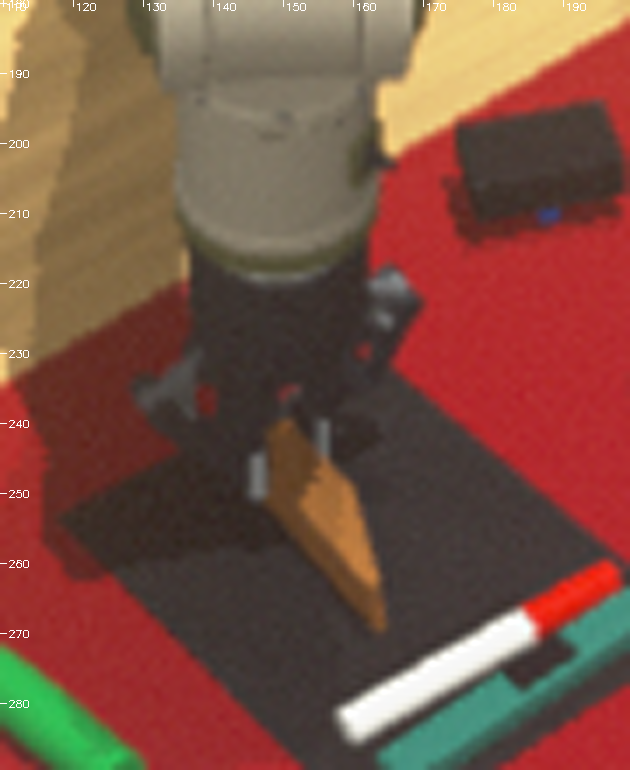

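>>> play_rows(plan=[[0,0,-0.25,0,0,0],[0,0.08,-0.3,0,0,0],[0,0.08,-0.3,0,0,0],[0,0.08,-0.3,0,0,0],[0,0.08,-0.3,0,0,0],[0,0,0,0,0,0]])

```text
time: 3.75
eef_pos: [0.4424, -0.3482, 0.332]
tcp_rot: [2.89, -0.002, -1.754]
ft_force: [0.2, -0.2, -1.9]
grip_width: 0.267
```

```bash
python3 - <<'E'
from h import *
p,R,s=cur();print(s["ft_force"].round(2),s["torque"].round(2),s["grip_width"],s["joints"].round(3))
# wedge in tool at grip
pg=np.array([.4361,-.3462,.1793]);Rg=Ro.from_euler('xyz',[2.884,0,-1.753])
g=pg+.155*Rg.as_matrix()[:,2];o,Rw=WEDGE
print("grasp in wedge",Rw.inv().apply(g-o)*1e3, Rw.as_euler('ZYX'))
D=np.load("deck.npy");fr=frame(D[:3],D[3],np.pi/6)
for x in(-140,-105,-60,0):
    q,Rq=target(fr,(x-48,0,26),np.radians(14.8));print(x,q.round(3),Rq.as_euler('xyz').round(3),np.hypot(*q[:2]).round(3))
for n in("top","scene"): cv2.imwrite(f"pics/{n}_2.png",avg(n,2))
E
```

```text
[ 0.23 -0.2  -1.87] [-0.11 -0.26  0.03] 0.26740483257203607 [ 0.382  0.553  0.235  1.98  -0.027  0.852 -1.136]
grasp in wedge [-45.29638732   1.08563296  26.41406082] [-0.184  0.     0.   ]
-140 [ 0.335 -0.005  0.187] [-2.876 -0.    -1.416] 0.335
-105 [ 0.365 -0.001  0.204] [-2.876 -0.    -1.416] 0.365
-60 [0.403 0.005 0.227] [-2.876 -0.    -1.416] 0.403
0 [0.455 0.013 0.257] [-2.876 -0.    -1.416] 0.455
```

View pics/scene_2.png

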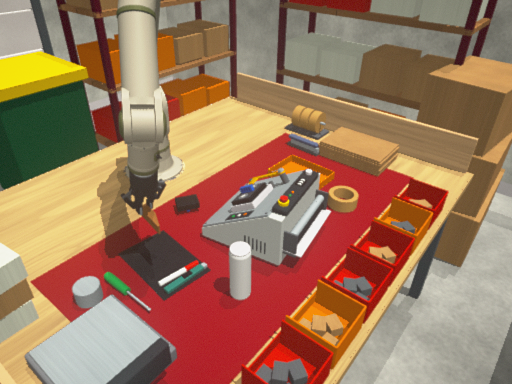

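View pics/top_2.png

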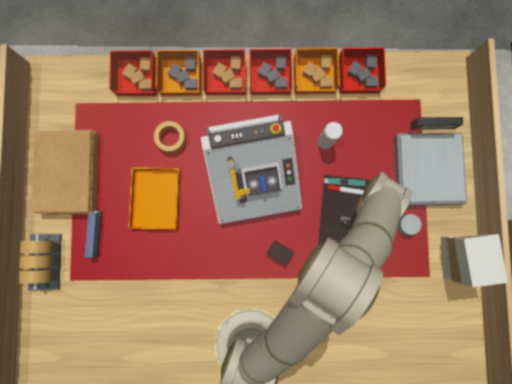

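```bash
cat > kin.py <<'E'
import numpy as np
from scipy.spatial.transform import Rotation as Ro
from scipy.optimize import least_squares
data=[([1.2033223,0.6001333,-0.00251213,1.60015711,0.00180747,0.9429218,-0.07981405],[0.20778133,-0.69436252,0.40380156],[3.14142154,1.60883982e-03,-1.27999925]),
([0.4019,0.6736,0.2066,2.046,-0.0378,0.6637,-1.1221],[0.4367,-0.3447,0.246],[2.889,-.004,-1.733]),
([0.382,0.553,0.235,1.98,-0.027,0.852,-1.136],[.4424,-.3482,.332],[2.89,-.002,-1.754])]
import itertools
def fk(q,P,s,full=False):
    c,h,L1,a1,L2,a2,L3,c7=P
    R=Ro.from_euler('z',s[0]*q[0]+c);p=np.array([0,0,h])
    R=R*Ro.from_euler('y',q[1]);p=p+R.apply([0,0,L1])
    R=R*Ro.from_euler('z',s[1]*q[2]);p=p+R.apply([a1,0,0])
    R=R*Ro.from_euler('y',q[3]);p=p+R.apply([a2,0,L2])
    R=R*Ro.from_euler('z',s[2]*q[4])*Ro.from_euler('y',q[5]);p=p+R.apply([0,0,L3])
    R=R*Ro.from_euler('z',s[3]*q[6]+c7)
    return p,R
def fit(verbose=True):
    best=None
    for s in itertools.product([-1,1],repeat=4):
      for c7 in(0,1.57,3.14,-1.57):
       for c in (0,3.14):
        def f(P):
            r=[]
            for q,p,e in data:
                a,b=fk(q,P,s);r+=list((a-p)*5)+list((b.inv()*Ro.from_euler('xyz',e)).as_rotvec())
            r+=list(.02*np.array([P[3],P[5]]))
            return r
        o=least_squares(f,[c,.35,.5,0,.5,0,.1,c7])
        if best is None or o.cost<best[0]:best=(o.cost,o.x,s)
    return best
if __name__=="__main__":
    b=fit();print(b[0],b[1].round(4),b[2])
    for q,p,e in data:
        a,R=fk(q,b[1],b[2]);print((a-p).round(4),np.degrees((R.inv()*Ro.from_euler('xyz',e)).magnitude()))
E
python3 kin.py
```

```text
0.0004700899798358391 [-0.0781  0.395   0.5809  0.0652  0.4002 -0.0335  0.2256  3.0653] (-1, -1, -1, -1)
[ 0.0001  0.0001 -0.0003] 0.10740014385967565
[-0.0004  0.0005 -0.0016] 1.1228259345540144
[ 0.0005 -0.      0.0019] 1.1125290816997677
```

```bash
cat > ik.py <<'E'
from kin import *
P=np.array([-0.0781,0.395,0.5809,0.0652,0.4002,-0.0335,0.2256,3.0653]);S=(-1,-1,-1,-1)
lo=np.array([-2.57,-.35,-1.29,.11,-1.05,.11,-2.63]);hi=np.array([2.57,1.97,1.29,2.56,4.19,1.86,2.63])
def ik(p,R,seeds=None,n=12,rng=np.random.default_rng(0)):
    best=None
    for k in range(n):
        q0=np.array(seeds) if (k==0 and seeds is not None) else rng.uniform(lo,hi)
        q0=np.clip(q0,lo+.01,hi-.01)
        f=lambda q:np.r_[(fk(q,P,S)[0]-p)*10,(fk(q,P,S)[1].inv()*R).as_rotvec()]
        o=least_squares(f,q0,bounds=(lo,hi),max_nfev=200)
        if best is None or o.cost<best[0]-1e-7:best=(o.cost,o.x)
        if k==0 and o.cost<1e-5:break
    return best
E
python3 - <<'E'
from h import *; from ik import *
D=np.load("deck.npy");fr=frame(D[:3],D[3],np.pi/6)
for t in(14.8,22,30,38):
    q0=[.0,.55,.0,2.2,0,.4,-1.4]
    for x in(-130,-90,-60,0):
      for fl in(1,):
        q,Rq=target(fr,(x-46,0,26),np.radians(t),fl)
        b=ik(q,Rq,q0);b1=ik(q,Rq,q0,n=1);print(t,x,fl,"err",(2*b1[0])**.5,(2*b[0])**.5,b[1].round(2))
E
```

```text
14.8 -130 1 err 0.5005213280616417 0.5005213280616417 [ 0.04  0.66 -0.1   2.56  0.07  0.12 -1.52]
14.8 -90 1 err 0.35401437213824294 0.35401437213824294 [ 0.15  0.61 -0.26  2.56  1.12  0.11 -2.6 ]
14.8 -60 1 err 0.27109777316772454 0.2574471960831332 [-0.14  0.57  0.1   2.56  4.19  0.11  0.62]
14.8 0 1 err 0.15634119222599016 0.01619499927971276 [ 0.29  0.55 -0.49  2.56  2.23  0.27  2.54]
22 -130 1 err 0.3097298974209145 0.3097298974209145 [ 0.06  0.65 -0.16  2.56  0.67  0.11 -2.16]
22 -90 1 err 0.18661357899991982 0.18108458683389111 [ 0.1   0.59 -0.23  2.55  1.14  0.11 -2.63]
22 -60 1 err 0.12331762790059951 0.050943804347763126 [ 0.08  0.56 -0.22  2.56  2.14  0.11  2.63]
22 0 1 err 0.004865609630754043 0.0013772120548887162 [ 0.08  0.51 -0.23  2.45  1.11  0.11 -2.63]
30 -130 1 err 0.10407654193529271 0.09965506735481856 [ 0.05  0.64 -0.17  2.56  1.12  0.11 -2.63]
30 -90 1 err 0.018158722783256996 0.01440270967204385 [ 0.04  0.59 -0.18  2.52  1.11  0.11 -2.63]
30 -60 1 err 5.016190758070446e-10 5.016190758070446e-10 [-0.11  0.56  0.01  2.46 -0.06  0.12 -1.46]
30 0 1 err 0.020290691926055753 4.516598656100641e-09 [-0.09  0.53 -0.04  2.32  0.07  0.29 -1.6 ]
38 -130 1 err 1.0360042366540531e-08 1.0360042366540531e-08 [-0.12  0.65  0.03  2.49  0.01  0.15 -1.52]
38 -90 1 err 0.026761394663330253 1.8809505362837864e-08 [-0.48  0.67  0.49  2.4  -0.8   0.39 -0.7 ]
38 -60 1 err 0.012161883790056432 1.3839774846496229e-08 [-0.6   0.7   0.65  2.33 -0.82  0.52 -0.68]
38 0 1 err 0.0014689814264100202 0.0014689814264100202 [-0.16  0.58  0.04  2.19 -0.02  0.51 -1.52]
```

```bash
python3 - <<'E'
from h import *; from ik import *
D=np.load("deck.npy");fr=frame(D[:3],D[3],np.pi/6)
for t in(32,34,36):
    qs=[-.1,.55,.0,2.4,0,.2,-1.4]
    for x in(-110,-90,-60,-30,0):
        q,Rq=target(fr,(x-49,0,25),np.radians(t));b=ik(q,Rq,qs,n=8);qs=b[1];print(t,x,"err",((2*b[0])**.5).round(4),b[1].round(2),q.round(3))
q,Rq=target(WEDGE,(-49,0,25),np.radians(34));b=ik(q,Rq,[.4,.67,.2,2,0,.66,-1.1]);print(b,q)
p0,R0,_=cur()
pg=np.array([.4361,-.3462,.1793]);Rg=Ro.from_euler('xyz',[2.884,0,-1.753])
go(pg,Rg)
E
```

```text
32 -110 err 0.0223 [ 0.03  0.62 -0.16  2.53  1.11  0.11 -2.63] [0.406 0.006 0.206]
32 -90 err 0.0 [ 0.01  0.6  -0.14  2.5   0.8   0.11 -2.33] [0.423 0.008 0.216]
32 -60 err 0.0 [ 0.09  0.59 -0.26  2.43  0.71  0.23 -2.25] [0.449 0.012 0.231]
32 -30 err 0.0 [ 0.45  0.7  -0.78  2.36  1.07  0.54 -2.63] [0.474 0.016 0.246]
32 0 err 0.0001 [ 0.51  0.72 -0.88  2.29  1.02  0.64 -2.58] [0.5   0.02  0.261]
34 -110 err 0.0 [-0.22  0.62  0.15  2.51 -0.8   0.11 -0.71] [0.411 0.007 0.205]
34 -90 err 0.0 [-0.26  0.61  0.2   2.47 -0.64  0.17 -0.87] [0.428 0.009 0.215]
34 -60 err 0.0 [-0.3   0.59  0.24  2.4  -0.5   0.26 -1.01] [0.454 0.013 0.23 ]
34 -30 err 0.0 [-0.31  0.58  0.26  2.33 -0.4   0.34 -1.12] [0.48  0.017 0.245]
34 0 err 0.0 [-0.31  0.57  0.24  2.26 -0.3   0.41 -1.23] [0.505 0.021 0.26 ]
36 -110 err 0.0002 [-0.13  0.62  0.04  2.48 -0.06  0.14 -1.45] [0.416 0.007 0.205]
36 -90 err 0.0 [-0.12  0.61  0.02  2.44  0.02  0.2  -1.54] [0.434 0.01  0.215]
36 -60 err 0.0 [-0.12  0.59  0.01  2.37  0.02  0.29 -1.55] [0.459 0.014 0.23 ]
36 -30 err 0.0003 [-0.13  0.58  0.01  2.3   0.02  0.37 -1.55] [0.485 0.018 0.245]
36 0 err 0.0 [-0.13  0.57  0.01  2.23  0.02  0.45 -1.55] [0.511 0.022 0.26 ]
(np.float64(1.8251012023261104e-21), array([ 0.51139188,  0.9339132 , -0.04418048,  1.75321384,  0.27818287,
        1.03632067, -1.4918776 ])) [ 0.47863894 -0.35529313  0.15650082]
dist 0.1469 ang 0.12 rows 5
[[0.0, -0.06, 0.29, 0.0001, 0.0, 0.0], [0.0, -0.07, 0.28, 0.0001, 0.0, 0.0], [0.0, -0.06, 0.29, 0.0001, 0.0, 0.0], [0.0, -0.07, 0.29, 0.0001, 0.0, 0.0], [0.0, -0.06, 0.28, 0.0001, 0.0, 0.0]]
end err mm [0.2 0.5 0.3] deg 0.1
```

>>> play_rows(plan=[[0,-0.06,0.28,0,0,0],[0,-0.07,0.28,0,0,0],[0,-0.06,0.28,0,0,0],[0,-0.07,0.28,0,0,0],[0,-0.05,0.22,0,0,0],[0,0,0,0,0,0]])

```text
time: 4.45
eef_pos: [0.4364, -0.3452, 0.1841]
tcp_rot: [2.875, 0.004, -1.753]
ft_force: [-0.6, -0.5, -1.1]
grip_width: 0.268
```

>>> play_rows(plan=[[0,-0.01,0.03,0,0,0],[0,0,0,0,0,0]])

```text
time: 4.62
eef_pos: [0.4378, -0.3465, 0.1858]
tcp_rot: [2.882, 0.001, -1.753]
ft_force: [0.2, 0.3, -1.1]
grip_width: 0.267
```

>>> play_rows(plan=[[0,-0.01,0.03,0,0,0],[0,0,0,0,0,0]])

```text
time: 4.78
eef_pos: [0.4384, -0.3466, 0.1837]
tcp_rot: [2.885, 0.0, -1.753]
ft_force: [-0.6, -0.0, -0.0]
grip_width: 0.265
```

>>> play_rows(plan=[[0,0,0.02,0,0,0],[0,0,0,0,0,0]])

```text
time: 4.95
eef_pos: [0.4377, -0.3464, 0.1815]
tcp_rot: [2.884, 0.0, -1.753]
ft_force: [-0.1, 0.2, -1.2]
grip_width: 0.264
```

>>> play_rows(plan=[[0,0,0.02,0,0,0],[0,0,0,0,0,0]])

```text
time: 5.12
eef_pos: [0.4372, -0.3464, 0.1793]
tcp_rot: [2.884, 0.0, -1.753]
ft_force: [0.3, -0.6, 1.9]
grip_width: 0.267
```

>>> play_rows(plan=[[0,0,0,0,0,0],[0,0,0,0,0,0],[0,0,0,0,0,0],[0,0,0,0,0,0],[0,0,0,0,0,0],[0,0,0,0,0,0]], hand=-1)

```text
time: 5.62
eef_pos: [0.4371, -0.3463, 0.179]
tcp_rot: [2.883, 0.001, -1.753]
ft_force: [-0.5, 0.3, -0.4]
grip_width: 0.998
```

```bash
python3 - <<'E'
from h import *
p,R,s=cur();print(p,s["tcp_rot"],s["grip_width"],s["ft_force"])
s=avg("scene",2);crop(s,110,180,200,290,7,"pics/e1.png",10)
W=frame([.4427,-.3484,.003],-.184,0)
p1,R1=target(W,(-50,0,40),np.radians(35)); go(p1,R1)
E
```

```text
[ 0.437095   -0.34630985  0.17902874] [ 2.88306669e+00  6.27169325e-04 -1.75324381e+00] 0.9984440295705881 [-0.50540951  0.28512987 -0.40667924]
dist 0.0457 ang 20.19 rows 4
[[0.0, -0.11, -0.01, -0.014, 0.0, 0.0001], [0.01, -0.12, -0.01, -0.014, 0.0, 0.0001], [0.0, -0.11, -0.03, -0.014, 0.0, 0.0001], [0.0, -0.11, -0.04, -0.014, 0.0, 0.0001]]
end err mm [ 0.5 -0.   0.1] deg 0.05
```

View pics/e1.png

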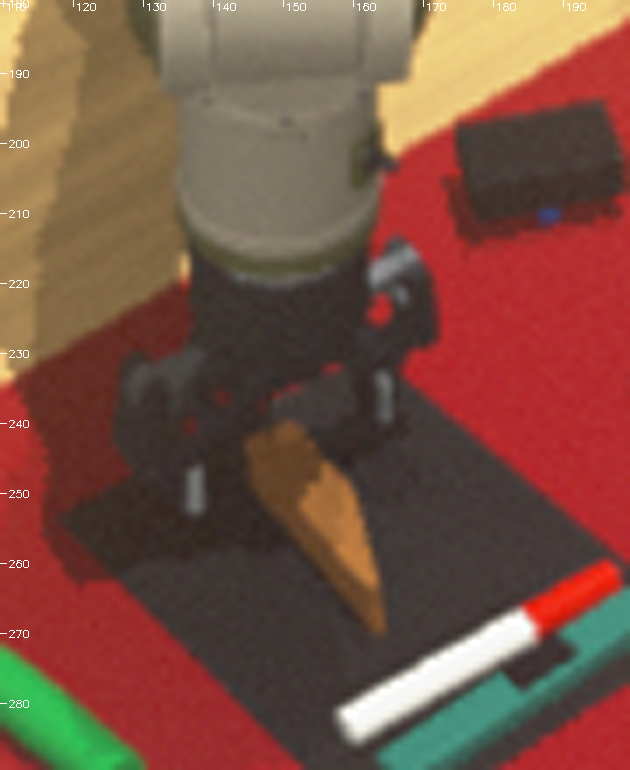

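>>> play_rows(plan=[[0,-0.11,-0.01,-0.014,0,0],[0.01,-0.12,-0.01,-0.014,0,0],[0,-0.11,-0.03,-0.014,0,0],[0,-0.11,-0.04,-0.014,0,0],[0,0,0,0,0,0],[0,0,0,0,0,0]])

```text
time: 6.22
eef_pos: [0.4818, -0.3551, 0.1693]
tcp_rot: [2.533, 0.001, -1.752]
ft_force: [-1.1, 0.2, -0.7]
grip_width: 0.999
```

```bash
python3 - <<'E'
from h import *
p,R,s=cur();print(p,s["joints"].round(3),s["ft_force"])
W=frame([.4427,-.3484,.003],-.184,0)
p1,R1=target(W,(-50,0,24),np.radians(35)); go(p1,R1,2)
im=avg("scene",2);crop(im,110,180,200,290,7,"pics/e2.png",10)
E
```

```text
[ 0.48181686 -0.35508173  0.1692921 ] [ 3.240e-01  8.970e-01  2.760e-01  1.861e+00 -1.000e-03  9.760e-01
 -1.189e+00] [-1.10208297  0.17683767 -0.68881275]
dist 0.0154 ang 0.21 rows 2
[[0.0, -0.04, 0.07, -0.0002, -0.0001, 0.0002], [0.01, -0.04, 0.06, -0.0002, -0.0001, 0.0002]]
end err mm [-0.2 -0.4  0.1] deg 0.03
```

View pics/e2.png

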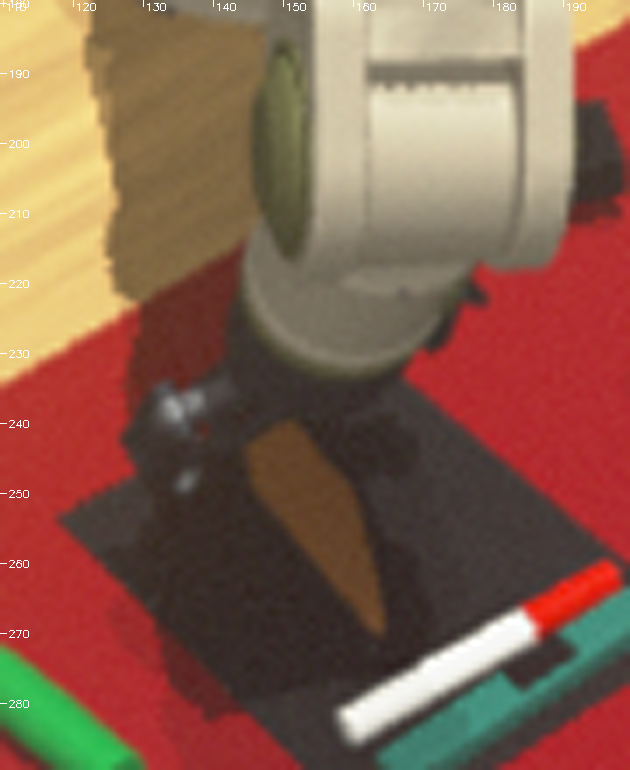

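>>> play_rows(plan=[[0,-0.04,0.07,0,0,0],[0.01,-0.04,0.06,0,0,0],[0,0,0,0,0,0]])

```text
time: 6.57
eef_pos: [0.4794, -0.3563, 0.1538]
tcp_rot: [2.531, 0.001, -1.754]
ft_force: [0.0, -0.6, 0.0]
grip_width: 0.998
```

>>> play_rows(plan=[[0,0,0,0,0,0],[0,0,0,0,0,0],[0,0,0,0,0,0],[0,0,0,0,0,0],[0,0,0,0,0,0],[0,0,0,0,0,0],[0,0,0,0,0,0],[0,0,0,0,0,0]], hand=1)

```text
time: 7.23
eef_pos: [0.4806, -0.3564, 0.1552]
tcp_rot: [2.532, 0.0, -1.753]
ft_force: [1.6, -0.4, 4.9]
grip_width: 0.268
```

```bash
python3 - <<'E'
from h import *
p,R,s=cur();print(p,s["tcp_rot"],s["ft_force"],s["grip_width"])
W=frame([.4427,-.3484,.003],-.184,0);g=p+.155*R.as_matrix()[:,2];print(W[1].inv().apply(g-W[0])*1e3)
im=avg("scene",2);crop(im,110,180,200,290,7,"pics/e3.png",10)
E
```

```text
[ 0.48060946 -0.35637721  0.15523581] [ 2.53172343e+00  4.03821790e-04 -1.75312716e+00] [ 1.57585313 -0.37292429  4.89361751] 0.26751264030266
[-50.04872219  -1.0033813   25.17877034]
```

View pics/e3.png

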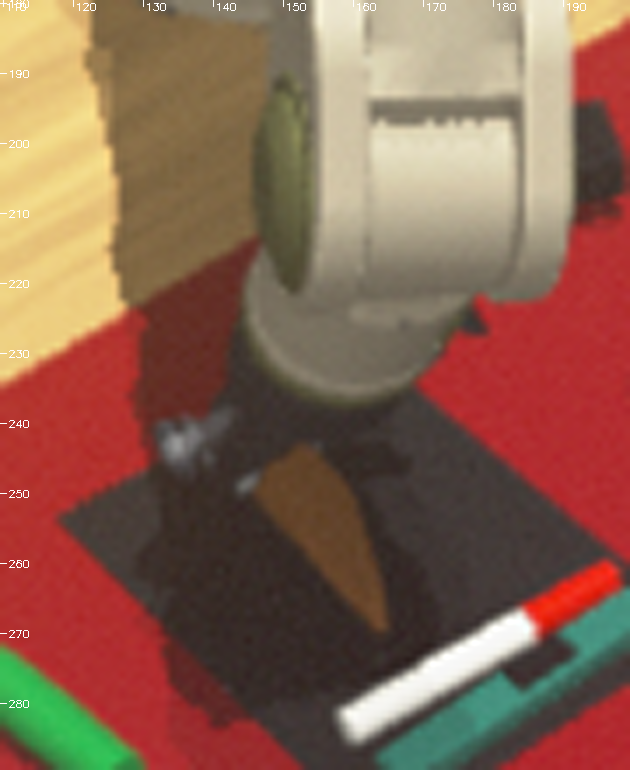

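```bash
cat >> h.py <<'E'
D=np.load("deck.npy");DECK=frame(D[:3],D[3],np.pi/6);TILT=.6096
def wt(x,y,z,fr=None): return target(fr or DECK,(x-50,y,z+25.2),TILT)
def win(p,R,fr=None):
    o,Rf=fr or DECK; q0,R0=target((np.zeros(3),Ro.identity()),(-50,0,25.2),TILT)
    Rw=R*R0.inv(); ow=p-Rw.apply(q0); return Rf.inv().apply(ow-o)*1e3,np.degrees((Rf.inv()*Rw).as_rotvec())
E
python3 - <<'E'
from h import *;from ik import *
p,R,s=cur()
pl=p+[0,0,.15]
pa,Ra=wt(-95,2,60)
for a in(pa,wt(-95,2,10)[0],wt(-95,2,0)[0],wt(0,0,0)[0]): print(a.round(3),ik(a,Ra,[-.15,.6,.05,2.3,0,.3,-1.4],n=4))
a,b=go(pl,R)
go(pa,Ra,None,a,b)
E
```

```text
[0.396 0.006 0.264] (np.float64(1.4830519085785418e-16), array([ 0.06634899,  0.48682636, -0.21330755,  2.52210838,  0.44806712,
        0.25204394, -1.98180957]))
[0.42  0.01  0.221] (np.float64(2.0237268642205323e-16), array([-0.19907208,  0.59048234,  0.11900659,  2.4793199 , -0.32938453,
        0.169387  , -1.18436485]))
[0.425 0.011 0.212] (np.float64(3.30412829437994e-16), array([-0.136133  ,  0.60871   ,  0.03523879,  2.46927682, -0.06266378,
        0.14951397, -1.45843789]))
[0.507 0.021 0.26 ] (np.float64(7.774100745860436e-08), array([-0.16790682,  0.56192519,  0.05749243,  2.24841969, -0.05215486,
        0.41794796, -1.48369111]))
dist 0.15 ang 0.0 rows 5
[[0.0, 0.17, -0.25, 0.0, 0.0, 0.0], [0.0, 0.17, -0.24, 0.0, 0.0, 0.0], [0.0, 0.18, -0.25, 0.0, 0.0, 0.0], [0.0, 0.17, -0.24, 0.0, 0.0, 0.0], [0.0, 0.17, -0.25, 0.0, 0.0, 0.0]]
end err mm [-0.  -0.1  0.1] deg 0.0
dist 0.3747 ang 35.57 rows 11
[[-0.31, 0.09, 0.11, 0.0075, 0.0017, -0.0046], [-0.31, 0.09, 0.1, 0.0075, 0.0017, -0.0046], [-0.32, 0.08, 0.09, 0.0075, 0.0017, -0.0046], [-0.32, 0.07, 0.09, 0.0075, 0.0017, -0.0046], [-0.33, 0.07, 0.08, 0.0075, 0.0017, -0.0046], [-0.32, 0.07, 0.07, 0.0075, 0.0017, -0.0046], [-0.33, 0.06, 0.07, 0.0075, 0.0017, -0.0046], [-0.33, 0.05, 0.06, 0.0075, 0.0017, -0.0046]]
[[-0.33, 0.05, 0.05, 0.0075, 0.0017, -0.0046], [-0.34, 0.03, 0.05, 0.0075, 0.0017, -0.0046], [-0.34, 0.04, 0.05, 0.0075, 0.0017, -0.0046]]
end err mm [-0.6  0.3 -0.3] deg 0.14
```

>>> play_rows(plan=[[0,0.17,-0.25,0,0,0],[0,0.17,-0.24,0,0,0],[0,0.18,-0.25,0,0,0],[0,0.17,-0.24,0,0,0],[0,0.17,-0.25,0,0,0]])

```text
time: 7.75
eef_pos: [0.48, -0.3562, 0.306]
tcp_rot: [2.531, 0.001, -1.753]
ft_force: [0.6, -0.3, -0.4]
grip_width: 0.271
```

>>> play_rows(plan=[[-0.31,0.09,0.11,0.0075,0.0017,-0.0046],[-0.31,0.09,0.1,0.0075,0.0017,-0.0046],[-0.32,0.08,0.09,0.0075,0.0017,-0.0046],[-0.32,0.07,0.09,0.0075,0.0017,-0.0046],[-0.33,0.07,0.08,0.0075,0.0017,-0.0046],[-0.32,0.07,0.07,0.0075,0.0017,-0.0046],[-0.33,0.06,0.07,0.0075,0.0017,-0.0046],[-0.33,0.05,0.06,0.0075,0.0017,-0.0046]])

```text
time: 8.42
eef_pos: [0.4178, -0.0915, 0.2751]
tcp_rot: [2.915, 0.017, -1.508]
ft_force: [0.5, 0.9, -1.3]
grip_width: 0.271
```

>>> play_rows(plan=[[-0.33,0.05,0.05,0.0075,0.0017,-0.0046],[-0.34,0.03,0.05,0.0075,0.0017,-0.0046],[-0.34,0.04,0.05,0.0075,0.0017,-0.0046],[0,0,0,0,0,0],[0,0,0,0,0,0],[0,0,0,0,0,0]])

```text
time: 8.92
eef_pos: [0.3949, 0.0064, 0.2638]
tcp_rot: [3.054, -0.001, -1.418]
ft_force: [-0.1, -0.9, -0.0]
grip_width: 0.267
```

```bash
python3 - <<'E'
from h import *
p,R,s=cur();print(p,s["tcp_rot"].round(3),s["ft_force"].round(1),s["torque"].round(2),s["joints"].round(3));print(win(p,R))
for n in("top","scene"): cv2.imwrite(f"pics/{n}_3.png",avg(n,3))
t=cv2.imread("pics/top_3.png");s=cv2.imread("pics/scene_3.png")
crop(t,195,130,305,240,7,"pics/f1.png",10);crop(s,180,130,310,240,6,"pics/f2.png",10)
E
```

```text
[0.39493374 0.00638811 0.26384761] [ 3.054e+00 -1.000e-03 -1.418e+00] [-0.1 -0.9 -0. ] [-0.04 -0.06 -0.05] [-0.215  0.509  0.077  2.432 -0.124  0.291 -1.444]
(array([-95.94462119,   2.00061977,  59.90674815]), array([-0.11678051,  0.08847733, -0.03951144]))
```

View pics/f1.png

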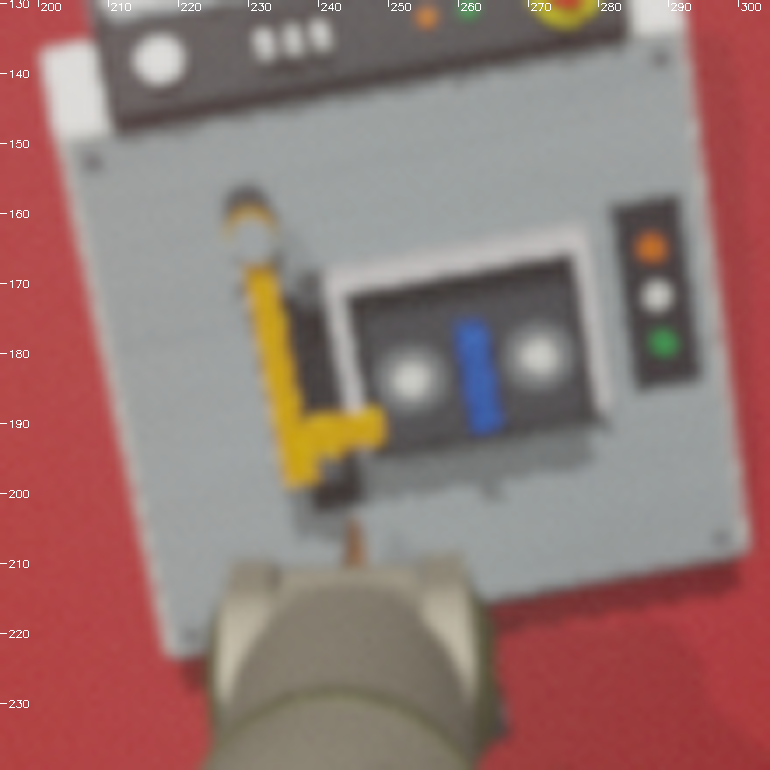

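View pics/f2.png

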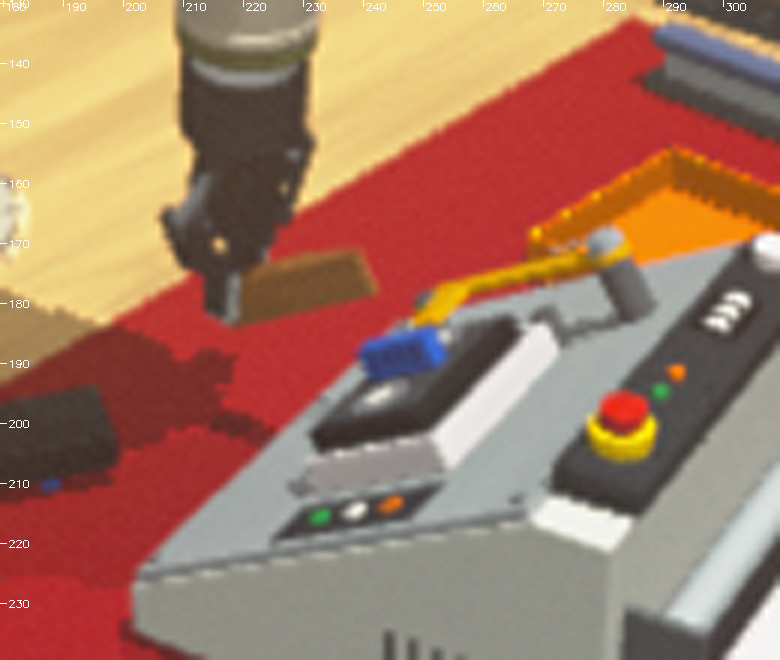

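```bash
python3 - <<'E'
from h import *
p,R,s=cur();c,_=win(p,R)
o,Rf=DECK
for m in((60,-12,28),(60,-8,28),(60,-12,0),(-39,-12,0)):
    P=o+Rf.apply((np.array(m)+c)/1e3);print(m,proj("top",P).round(1),proj("scene",P).round(1))
t=cv2.imread("pics/top_3.png");s=cv2.imread("pics/scene_3.png")
crop(t,230,190,262,215,22,"pics/g1.png",5);crop(s,210,160,260,195,14,"pics/g2.png",5)
E
```

```text
(60, -12, 28) [[246.4 206.7]] [[237.9 171.5]]
(60, -8, 28) [[245.2 206.9]] [[238.5 171. ]]
(60, -12, 0) [[245.8 203. ]] [[241.3 178.6]]
(-39, -12, 0) [[250.  228.6]] [[221.3 183.4]]
```

View pics/g1.png

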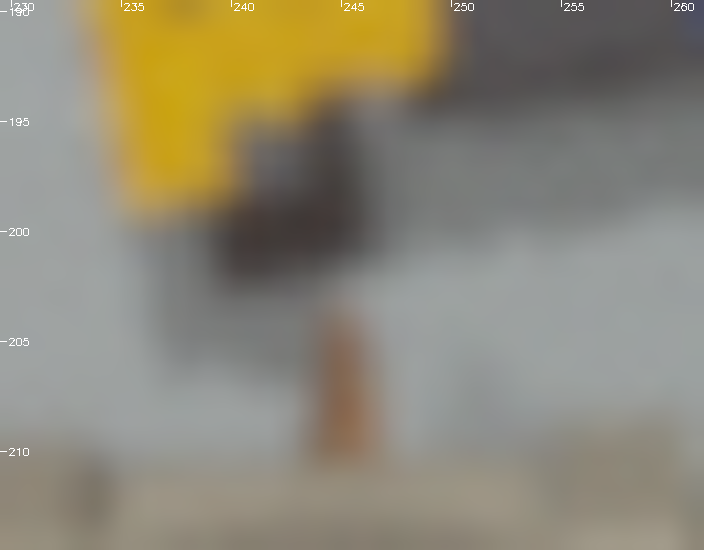

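View pics/g2.png

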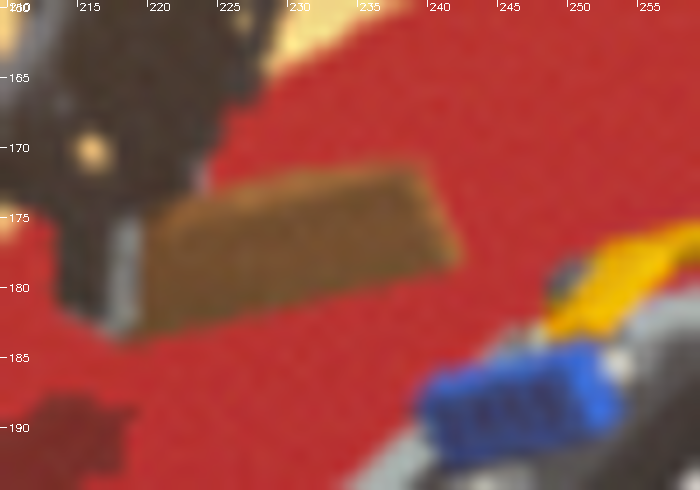

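```bash
python3 - <<'E'
from h import *
o,Rf=DECK
for m in((-25,-12,0),(-25,-12,20),(60,-12,20),(-25,12,0),(60,12,0),(-14,2,37),(-14,2,5),(45,-75,34),(-5,-75,55),(20,-130,34),(20,-20,34),(70,-12,20),(70,-18,20)):
    P=o+Rf.apply(np.array(m)/1e3);print(m,proj("top",P).round(1)[0],proj("scene",P).round(1)[0])
E
```

```text
(-25, -12, 0) [244.4 192.8] [250.8 193. ]
(-25, -12, 20) [244.8 195.1] [248.4 188.1]
(60, -12, 20) [241.1 172.3] [267.3 184. ]
(-25, 12, 0) [237.6 193.9] [254.2 189.7]
(60, 12, 0) [233.7 171.3] [273.1 185.7]
(-14, 2, 37) [240.6 195. ] [250.7 181.5]
(-14, 2, 5) [240.1 191.1] [254.6 189.4]
(45, -75, 34) [260.7 174.9] [252.8 190.2]
(-5, -75, 55) [263.4 191. ] [238.7 187.1]
(20, -130, 34) [277.9 179. ] [238.2 199.7]
(20, -20, 34) [245.5 184.4] [255.3 183.5]
(70, -12, 20) [240.6 169.6] [269.7 183.5]
(70, -18, 20) [242.4 169.3] [268.8 184.3]
```

```bash
python3 - <<'E'
from h import *
p,R=wt(-90,2,4);go(p,R,3)
E
```

```text
dist 0.0561 ang 0.25 rows 3
[[0.0, -0.12, 0.14, 0.0001, -0.0001, -0.0002], [0.0, -0.12, 0.14, 0.0001, -0.0001, -0.0002], [-0.01, -0.13, 0.14, 0.0001, -0.0001, -0.0002]]
end err mm [0.3 0.5 0.5] deg 0.07
```

>>> play_rows(plan=[[0,-0.12,0.14,0.0001,-0.0001,-0.0002],[0,-0.12,0.14,0.0001,-0.0001,-0.0002],[-0.01,-0.13,0.14,0.0001,-0.0001,-0.0002],[0,0,0,0,0,0],[0,0,0,0,0,0],[0,0,0,0,0,0]])

```text
time: 9.72
eef_pos: [0.427, 0.0122, 0.2192]
tcp_rot: [3.056, 0.001, -1.415]
ft_force: [-0.8, -0.8, -1.2]
grip_width: 0.269
```

```bash
cat > st.py <<'E'
from h import *
p,R,s=cur();c,a=win(p,R);f=DECK[1].inv().apply(s["ft_force"])
print("t",round(s["time"],2),"wedge",c.round(1),"rot",a.round(2),"F deck",f.round(1),"tq",s["torque"].round(2),"w",round(s["grip_width"],3))
E
python3 st.py; python3 - <<'E'
from h import *
t=avg("top",3);s=avg("scene",3)
crop(t,225,160,270,225,11,"pics/h1.png",5);crop(s,215,160,280,205,11,"pics/h2.png",5)
E
```

```text
t 9.72 wedge [-89.8   3.3   4.8] rot [ 0.08 -0.01  0.02] F deck [-1.4 -0.7 -0.6] tq [0.01 0.02 0.02] w 0.269
```

View pics/h1.png

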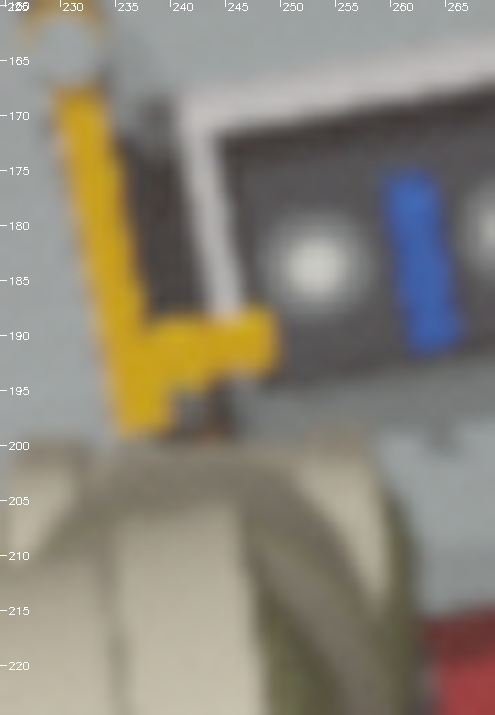

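View pics/h2.png

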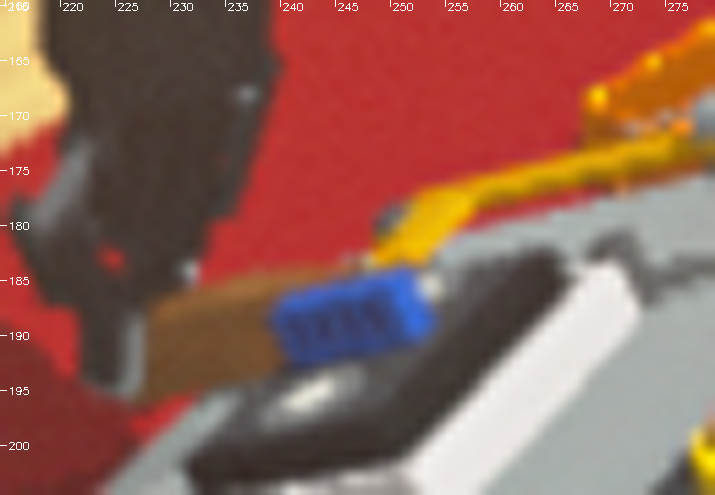

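```bash
python3 - <<'E'
from h import *
p,R,s=cur()
for n,v in(("x",(1,0,0)),("y",(0,1,0)),("-z",(0,0,-1))): print(n,R.inv().apply(DECK[1].apply(v)).round(3))
E
```

```text
x [ 0.001 -0.821 -0.571]
y [-1.    -0.002  0.001]
-z [ 0.002 -0.571  0.821]
```

>>> play_rows(plan=[[0.015,-0.01,0.02,0,0,0],[0,-0.01,0.015,0,0,0],[0,0,0,0,0,0],[0,0,0,0,0,0]])

```text
time: 10.35
eef_pos: [0.4291, 0.0111, 0.2154]
tcp_rot: [3.056, 0.001, -1.415]
ft_force: [-2.0, -0.0, 10.7]
grip_width: 0.269
```

```bash
python3 st.py
```

```text
t 10.35 wedge [-90.    1.9   0.7] rot [ 0.08 -0.02  0.04] F deck [ 3.6  0.3 10.3] tq [-0.08  0.19  0.02] w 0.269
```

>>> play_rows(plan=[[0,0.005,-0.007,0,0,0],[0,-0.04,-0.03,0,0,0],[0,-0.04,-0.03,0,0,0],[0,0,0,0,0,0],[0,0,0,0,0,0]])

```text
time: 10.77
eef_pos: [0.4378, 0.0128, 0.2213]
tcp_rot: [3.057, 0.001, -1.414]
ft_force: [0.1, -0.8, -0.4]
grip_width: 0.266
```

```bash
python3 st.py; python3 - <<'E'
from h import *
t=avg("top",2)
crop(t,225,160,270,225,11,"pics/h3.png",5)
E
```

```text
t 10.77 wedge [-79.2   2.2   1.3] rot [ 0.1  -0.1   0.06] F deck [-0.2 -0.8 -0.3] tq [ 0.06 -0.04  0.01] w 0.266
```

View pics/h3.png

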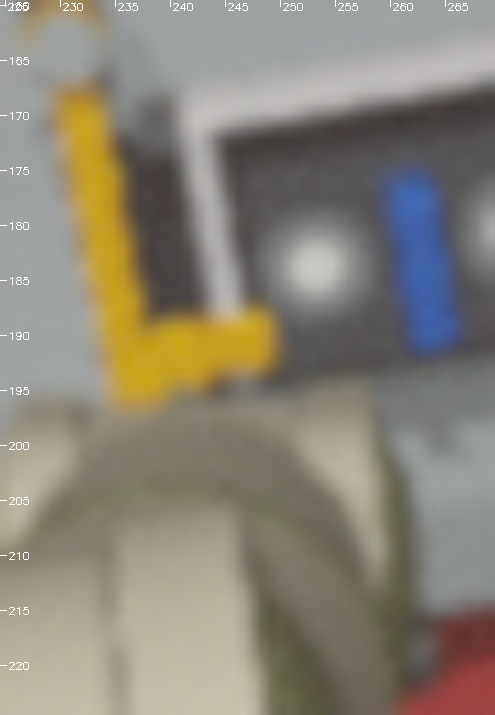

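>>> play_rows(plan=[[0,-0.04,-0.03,0,0,0],[0,-0.04,-0.03,0,0,0],[0,0,0,0,0,0]])

```text
time: 11.12
eef_pos: [0.4461, 0.0135, 0.2267]
tcp_rot: [3.056, 0.001, -1.416]
ft_force: [-0.5, -4.0, -1.0]
grip_width: 0.269
```

```bash
python3 st.py
```

```text
t 11.12 wedge [-69.5   1.5   1.8] rot [ 0.03 -0.02 -0.  ] F deck [-1.5 -3.9 -0.3] tq [-0.64  0.11 -0.3 ] w 0.269
```

>>> play_rows(plan=[[0,-0.04,-0.03,0,0,0],[0,-0.04,-0.03,0,0,0],[0,0,0,0,0,0]])

```text
time: 11.37
eef_pos: [0.4541, 0.0147, 0.2319]
tcp_rot: [3.055, 0.0, -1.416]
ft_force: [-2.3, -4.2, -1.9]
grip_width: 0.264
```

```bash
python3 st.py
```

```text
t 11.37 wedge [-60.    1.4   2.3] rot [ 0.03  0.02 -0.  ] F deck [-3.4 -3.8 -0.2] tq [-0.73  0.23 -0.32] w 0.264
```

>>> play_rows(plan=[[0,-0.045,-0.02,0,0,0],[0,-0.045,-0.025,0,0,0],[0,-0.04,-0.03,0,0,0],[0,0,0,0,0,0]])

```text
time: 11.7
eef_pos: [0.4671, 0.0165, 0.2382]
tcp_rot: [3.054, 0.0, -1.416]
ft_force: [-3.3, -5.7, 2.4]
grip_width: 0.267
```

```bash
python3 st.py
```

```text
t 11.7 wedge [-45.7   1.2   1.3] rot [ 0.01  0.1  -0.02] F deck [-2.4 -5.2  4.1] tq [-0.97  0.68 -0.29] w 0.267
```

>>> play_rows(plan=[[0,-0.042,-0.027,0,0,0],[0,-0.042,-0.027,0,0,0],[0,-0.042,-0.027,0,0,0],[0,0,0,0,0,0]])

```text
time: 12.03
eef_pos: [0.4795, 0.0182, 0.2451]
tcp_rot: [3.052, 0.0, -1.416]
ft_force: [-5.5, -8.3, 4.8]
grip_width: 0.268
```

```bash
python3 st.py
```

```text
t 12.03 wedge [-31.7   0.9   1.1] rot [ 0.    0.22 -0.01] F deck [-3.4 -7.4  7.5] tq [-1.28  1.2  -0.25] w 0.268
```

>>> play_rows(plan=[[0.003,-0.038,-0.033,0,0,0],[0.003,-0.04,-0.029,0,0,0],[0,-0.04,-0.029,0,0,0],[0,0,0,0,0,0]])

```text
time: 12.37
eef_pos: [0.4928, 0.0194, 0.2532]
tcp_rot: [3.054, -0.0, -1.417]
ft_force: [-2.3, -8.0, -0.6]
grip_width: 0.267
```

```bash
python3 st.py
```

```text
t 12.37 wedge [-15.8   0.    1.3] rot [-0.03  0.07 -0.  ] F deck [-3.3 -7.6  1.2] tq [-1.41  0.46 -0.18] w 0.267
```

>>> play_rows(plan=[[0,-0.033,-0.023,0,0,0],[0,-0.033,-0.023,0,0,0],[0,0,0,0,0,0]])

```text
time: 12.62
eef_pos: [0.4998, 0.0204, 0.2573]
tcp_rot: [3.055, -0.0, -1.416]
ft_force: [-1.9, -7.2, 2.2]
grip_width: 0.266
```

```bash
python3 st.py; python3 - <<'E'
from h import *
t=avg("top",2);s=avg("scene",2)
crop(t,205,120,300,225,7,"pics/i1.png",10);crop(s,205,140,290,205,9,"pics/i2.png",5)
E
```

```text
t 12.62 wedge [-7.5 -0.1  1.3] rot [-0.03  0.05  0.01] F deck [-1.5 -6.9  3.4] tq [-1.44  0.48 -0.14] w 0.266
```

View pics/i1.png

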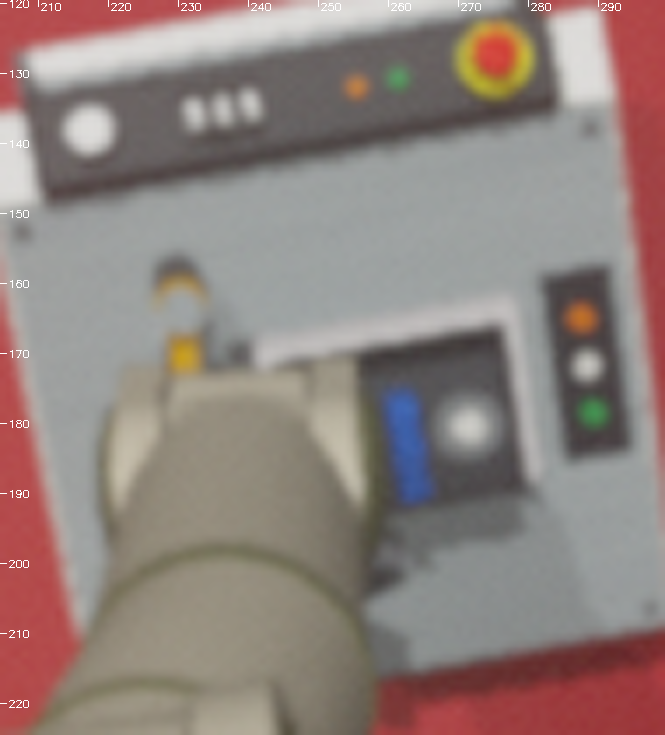

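View pics/i2.png

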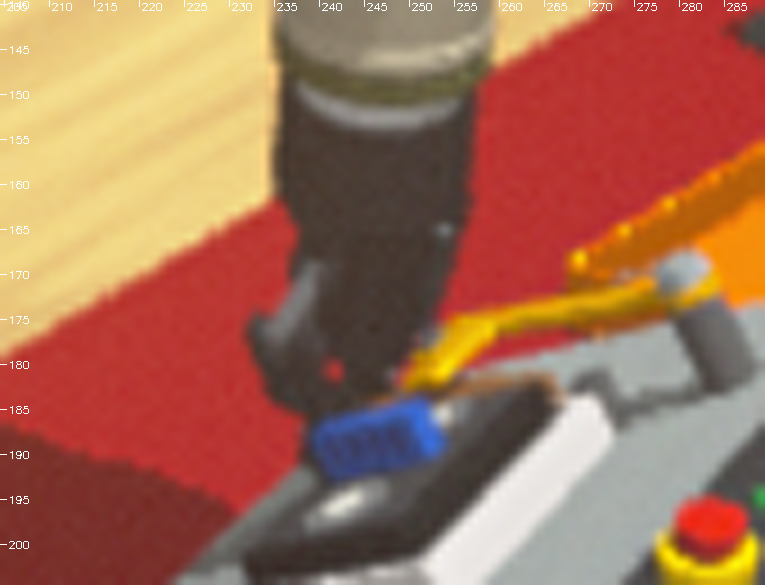

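>>> play_rows(plan=[[0,-0.02,-0.015,0,0,0],[0,-0.02,-0.014,0,0,0],[0,0,0,0,0,0]])

```text
time: 13.07
eef_pos: [0.504, 0.0211, 0.2598]
tcp_rot: [3.055, -0.0, -1.416]
ft_force: [-1.7, -8.4, 0.8]
grip_width: 0.273
```

```bash
python3 st.py
```

```text
t 13.07 wedge [-2.6 -0.1  1.4] rot [-0.03  0.03  0.01] F deck [-2.1 -8.   2.2] tq [-1.45  0.32 -0.14] w 0.273
```

>>> play_rows(plan=[[0,-0.017,-0.012,0,0,0],[0,0,0,0,0,0]])

```text
time: 13.23
eef_pos: [0.5056, 0.0213, 0.2608]
tcp_rot: [3.055, -0.001, -1.416]
ft_force: [-1.8, -8.7, 0.9]
grip_width: 0.262
```

```bash
python3 st.py
```

```text
t 13.23 wedge [-0.7 -0.1  1.4] rot [-0.02  0.05  0.02] F deck [-2.2 -8.3  2.3] tq [-1.49  0.31 -0.09] w 0.262
```

>>> play_rows(plan=[[0,-0.017,-0.012,0,0,0],[0,0,0,0,0,0]])

```text
time: 13.4
eef_pos: [0.5064, 0.0215, 0.2614]
tcp_rot: [3.052, -0.0, -1.416]
ft_force: [-4.7, -7.9, -4.0]
grip_width: 0.27
```

```bash
python3 st.py
```

```text
t 13.4 wedge [-0.1  0.   1.6] rot [-0.02  0.21  0.  ] F deck [-7.1 -7.1 -0.5] tq [-1.53  0.84 -0.14] w 0.27
```

Meeting something at about x = 0; a bit firmer.

>>> play_rows(plan=[[0,-0.017,-0.012,0,0,0],[0,0,0,0,0,0]])

```text
time: 13.57
eef_pos: [0.5069, 0.0216, 0.2619]
tcp_rot: [3.048, -0.0, -1.417]
ft_force: [-7.7, -7.9, -5.3]
grip_width: 0.27
```

```bash
python3 st.py
```

```text
t 13.57 wedge [0. 0. 2.] rot [-0.02  0.43 -0.01] F deck [-10.3  -6.6  -0.2] tq [-1.58  1.57 -0.13] w 0.27
```

>>> play_rows(plan=[[0,-0.017,-0.012,0,0,0],[0,0,0,0,0,0]])

```text
time: 13.73
eef_pos: [0.5073, 0.0217, 0.2624]
tcp_rot: [3.044, 0.0, -1.417]
ft_force: [-11.1, -9.1, -9.2]
grip_width: 0.268
```

```bash
python3 st.py
```

```text
t 13.73 wedge [0.1 0.2 2.4] rot [-0.01  0.66 -0.02] F deck [-15.3  -7.3  -1.8] tq [-1.64  2.27 -0.22] w 0.268
```

>>> play_rows(plan=[[0,0.03,0.03,0,0,0],[0,0,0,0,0,0],[0,0,0,0,0,0]])

```text
time: 13.98
eef_pos: [0.5065, 0.0215, 0.261]
tcp_rot: [3.052, -0.0, -1.416]
ft_force: [-6.0, -7.8, -0.0]
grip_width: 0.273
```

```bash
python3 st.py
```

```text
t 13.98 wedge [-0.2  0.   1.2] rot [-0.01  0.2   0.  ] F deck [-6.2 -6.8  3.5] tq [-1.54  1.05 -0.1 ] w 0.273
```

>>> play_rows(plan=[[0,0,0,0,0,0],[0,0,0,0,0,0],[0,0,0,0,0,0],[0,0,0,0,0,0],[0,0,0,0,0,0],[0,0,0,0,0,0]], hand=-1)

```text
time: 14.48
eef_pos: [0.5084, 0.0234, 0.2614]
tcp_rot: [3.057, 0.001, -1.414]
ft_force: [-0.8, 0.0, 0.5]
grip_width: 1.002
```

```bash
python3 st.py
```

```text
t 14.48 wedge [2.7 1.9 0.2] rot [ 0.12 -0.1   0.07] F deck [-0.4  0.2  0.9] tq [ 0.06 -0.07  0.04] w 1.002
```

>>> play_rows(plan=[[0,0.13,-0.09,0,0,0],[0,0.13,-0.09,0,0,0],[0,0.13,-0.12,0,0,0],[0,0.13,-0.15,0,0,0],[0,0.1,-0.25,0,0,0],[0,0.1,-0.3,0,0,0],[0,0.1,-0.3,0,0,0],[0,0,0,0,0,0]])

```text
time: 15.15
eef_pos: [0.438, 0.0116, 0.4022]
tcp_rot: [3.063, 0.001, -1.415]
ft_force: [-0.0, -0.0, -0.8]
grip_width: 1.002
```

```bash
python3 st.py; python3 - <<'E'
from h import *
t=avg("top",3);s=avg("scene",3)
cv2.imwrite("pics/top_4.png",t);cv2.imwrite("pics/scene_4.png",s)
crop(t,205,120,300,225,7,"pics/j1.png",10);crop(s,215,150,310,215,8,"pics/j2.png",5)
E
```

```text
t 15.15 wedge [ 12.1   1.1 157.8] rot [ 0.1  -0.41  0.02] F deck [-0.4 -0.  -0.7] tq [ 0.05 -0.09  0.  ] w 1.002
```

View pics/j1.png

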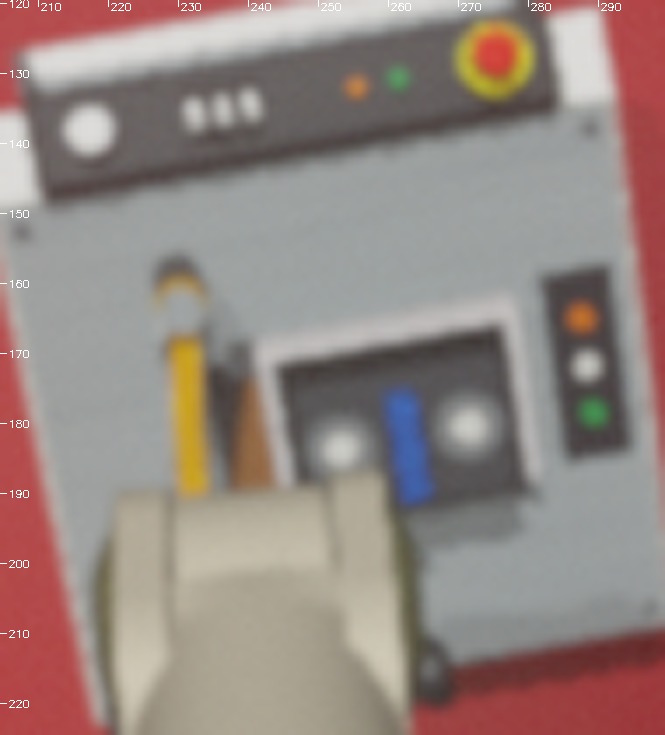

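View pics/j2.png

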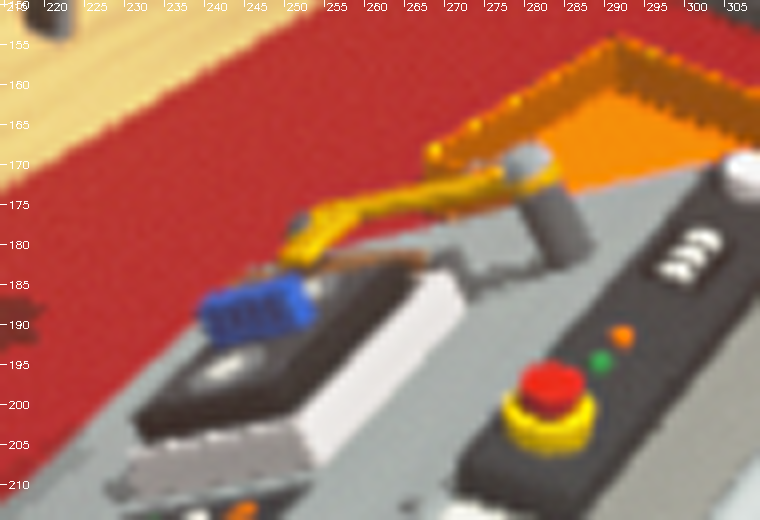

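```bash
python3 - <<'E'
from h import *;from ik import *
t=cv2.imread("pics/top_4.png")
o,Rf=DECK
for m in((60,-12,28),(60,-8,28),(0,12,28)):print(m,proj("top",o+Rf.apply(np.array(m)/1e3)).round(1))
qs=[-.15,.55,.05,2.0,0,.6,-1.4]
for tl in(0,8,15,22):
    for z in(53,113,153):
        q,Rq=target(DECK,(20,-75,z),np.radians(tl));b=ik(q,Rq,qs,n=6);print(tl,z,((2*b[0])**.5).round(4),b[1].round(2),q.round(3))
E
```

```text
(60, -12, 28) [[241.2 173.2]]
(60, -8, 28) [[240.  173.4]]
(0, 12, 28) [[236.9 190.6]]
0 53 0.1059 [ 0.54  0.48 -0.52  2.56  2.92  0.25  2.08] [ 0.475 -0.059  0.299]
0 113 0.1415 [ 0.38  0.3  -0.26  2.56  4.19  0.13  0.82] [ 0.445 -0.064  0.351]
0 153 0.1501 [ 0.59  0.21 -0.47  2.56 -1.05  0.11 -0.22] [ 0.425 -0.067  0.385]
8 53 0.0149 [ 0.19  0.42 -0.12  2.49  3.69  0.14  1.26] [ 0.494 -0.056  0.308]
8 113 0.0203 [ 0.21  0.28 -0.11  2.53  4.19  0.11  0.77] [ 0.464 -0.061  0.36 ]
8 153 0.0 [ 0.33  0.19 -0.22  2.52 -0.9   0.11 -0.41] [ 0.445 -0.064  0.395]
15 53 0.0006 [ 0.32  0.44 -0.34  2.39  0.72  0.11 -2.08] [ 0.512 -0.054  0.314]
15 113 0.0 [-0.2   0.31  0.34  2.41 -0.79  0.27 -0.56] [ 0.482 -0.058  0.366]
15 153 0.0 [ 0.1   0.21 -0.01  2.42 -0.3   0.28 -1.04] [ 0.462 -0.061  0.401]
22 53 0.0 [ 0.16  0.45 -0.17  2.28  0.13  0.29 -1.52] [ 0.53  -0.051  0.318]
22 113 0.0492 [ 0.03  0.33  0.02  2.27 -0.08  0.45 -1.29] [ 0.5   -0.055  0.37 ]
22 153 0.0 [-0.02  0.25  0.09  2.31 -0.15  0.46 -1.22] [ 0.481 -0.058  0.405]
```

```bash
python3 - <<'E'
from h import *
p1,R1=target(DECK,(20,-76,56+60),np.radians(22));a,b=go(p1,R1)
p2,R2=target(DECK,(20,-76,56),np.radians(22));go(p2,R2,3,a,b)
E
```

```text
dist 0.0949 ang 12.97 rows 3
[[0.26, -0.17, 0.07, 0.012, 0.0001, 0.0001], [0.26, -0.17, 0.08, 0.012, 0.0001, 0.0001], [0.25, -0.15, 0.09, 0.012, 0.0001, 0.0001]]
end err mm [-0.5  0.3 -0.4] deg 0.05
dist 0.0599 ang 0.05 rows 3
[[0.0, -0.08, 0.18, 0.0, 0.0, 0.0], [0.0, -0.07, 0.19, 0.0, 0.0, 0.0], [0.0, -0.08, 0.18, 0.0, 0.0, 0.0]]
end err mm [-0.1  0.3  0.3] deg 0.05
```

>>> play_rows(plan=[[0.26,-0.17,0.07,0.012,0,0],[0.26,-0.17,0.08,0.012,0,0],[0.25,-0.15,0.09,0.012,0,0],[0,0,0,0,0,0],[0,0,0,0,0,0],[0,0,0,0,0,0]], hand=0)

```text
time: 15.95
eef_pos: [0.4981, -0.0563, 0.3721]
tcp_rot: [-3.004, 0.002, -1.415]
ft_force: [-0.1, 0.1, -0.1]
grip_width: 0.498
```

```bash
python3 - <<'E'
from h import *
p,R,s=cur();print(s["joints"].round(3),s["grip_width"])
p2,R2=target(DECK,(20,-76,56),np.radians(22));go(p2,R2,3)
t=avg("top",3);s=avg("scene",3)
crop(t,205,120,300,225,7,"pics/k1.png",10);crop(s,205,130,310,215,7,"pics/k2.png",5)
E
```

```text
[-0.077  0.362  0.11   2.186 -0.146  0.465 -1.265] 0.4979914739071294
dist 0.06 ang 0.18 rows 3
[[0.0, -0.08, 0.18, 0.0001, 0.0001, 0.0001], [0.0, -0.08, 0.19, 0.0001, 0.0001, 0.0001], [0.01, -0.07, 0.18, 0.0001, 0.0001, 0.0001]]
end err mm [-0.4 -0.5  0.1] deg 0.05
```

View pics/k1.png

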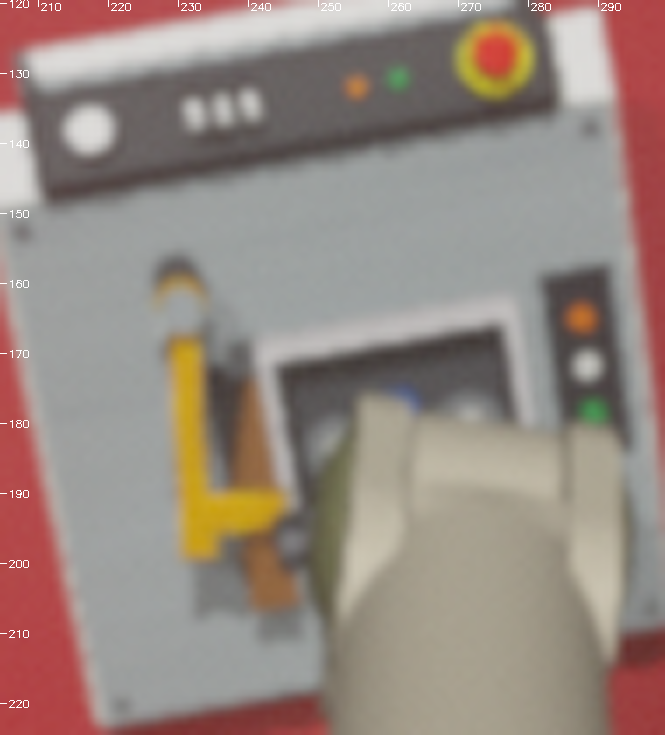

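View pics/k2.png

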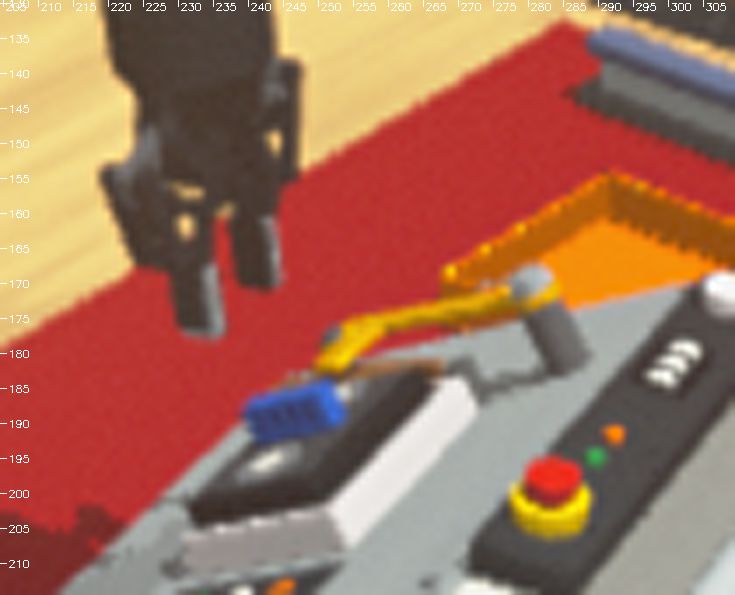

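>>> play_rows(plan=[[0,-0.08,0.18,0,0,0],[0,-0.08,0.19,0,0,0],[0.01,-0.07,0.17,0,0,0],[0,0,0,0,0,0],[0,0,0,0,0,0]])

```text
time: 16.67
eef_pos: [0.5285, -0.0523, 0.3224]
tcp_rot: [-3.002, 0.001, -1.414]
ft_force: [-0.3, -0.2, 1.2]
grip_width: 0.498
```

```bash
python3 - <<'E'
from h import *
p,R,s=cur();g=p+.155*R.as_matrix()[:,2];print((DECK[1].inv().apply(g-DECK[0])*1e3).round(1),s["ft_force"].round(1))
t=avg("top",2);s=avg("scene",2)
crop(t,205,120,300,225,7,"pics/l1.png",10);crop(s,205,130,310,215,7,"pics/l2.png",5)
E
```

```text
[ 20.6 -76.   57.7] [-0.3 -0.2  1.2]
```

View pics/l2.png

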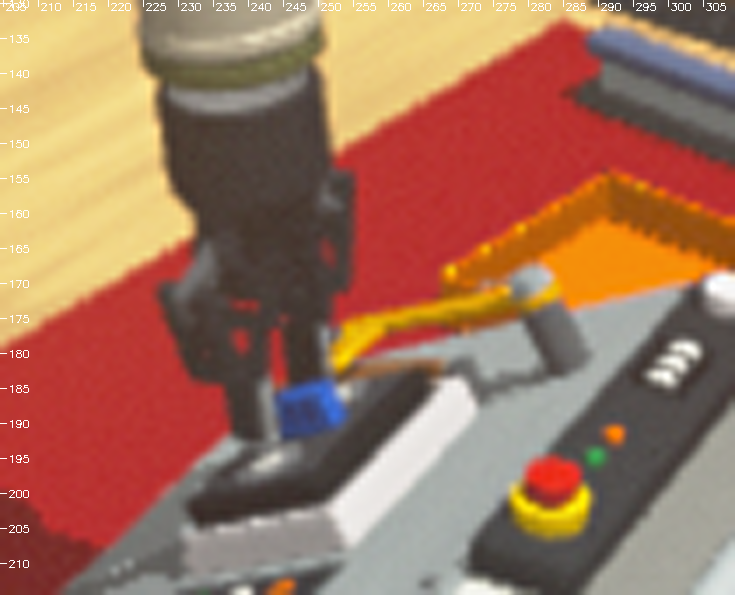

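>>> play_rows(plan=[[0,0,0,0,0,0],[0,0,0,0,0,0],[0,0,0,0,0,0],[0,0,0,0,0,0],[0,0,0,0,0,0],[0,0,0,0,0,0]], hand=1)

```text
time: 17.37
eef_pos: [0.5285, -0.0527, 0.3237]
tcp_rot: [-3.0, 0.001, -1.414]
ft_force: [-3.7, 0.1, 7.6]
grip_width: 0.147
```

```bash
python3 - <<'E'
from h import *
p,R,s=cur();g=p+.155*R.as_matrix()[:,2];print((DECK[1].inv().apply(g-DECK[0])*1e3).round(1),s["ft_force"].round(1),s["torque"].round(2),s["grip_width"]*85)
for n,v in(("x",(1,0,0)),("z",(0,0,1))): print(n,R.inv().apply(DECK[1].apply(v)).round(3))
E
```

```text
[ 21.6 -76.5  58.7] [-3.7  0.1  7.6] [-0.13  0.5   0.3 ] 12.507558444693457
x [ 0.002 -0.928 -0.373]
z [-0.002  0.373 -0.928]
```

>>> play_rows(plan=[[0,0.04,-0.09,0,0,0],[0,0.04,-0.09,0,0,0],[0,0.04,-0.1,0,0,0],[0,0,0,0,0,0]])

```text
time: 17.7
eef_pos: [0.5116, -0.0556, 0.3506]
tcp_rot: [-3.0, 0.001, -1.415]
ft_force: [-0.4, -0.1, -2.2]
grip_width: 0.149
```

```bash
python3 - <<'E'
from h import *
p,R,s=cur();g=p+.155*R.as_matrix()[:,2];print((DECK[1].inv().apply(g-DECK[0])*1e3).round(1),s["ft_force"].round(1),s["torque"].round(2),s["grip_width"]*85)
t=avg("top",2);s=avg("scene",2)
crop(t,205,120,300,225,7,"pics/m1.png",10);crop(s,205,130,310,215,7,"pics/m2.png",5)
E
```

```text
[ 20.1 -76.7  90.6] [-0.4 -0.1 -2.2] [-0.05  0.23 -0.01] 12.6532980744289
```

View pics/m2.png

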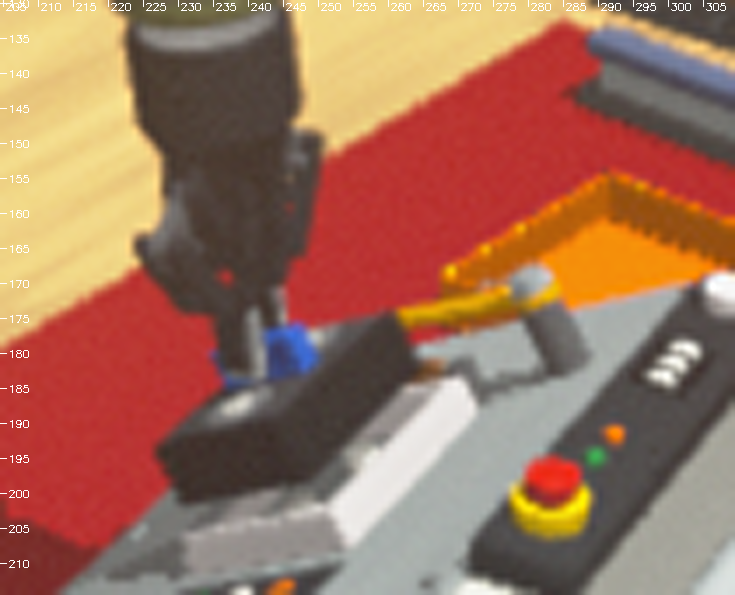

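View pics/m1.png

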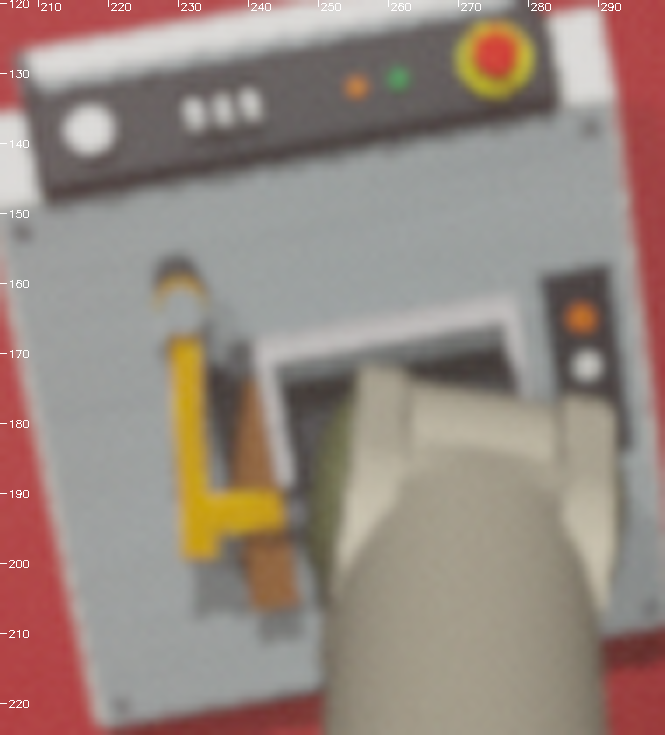

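>>> play_rows(plan=[[0,0.05,-0.14,0,0,0],[0,0.06,-0.16,0,0,0],[0,0.07,-0.18,0,0,0],[0,0.07,-0.18,0,0,0],[0,0.07,-0.18,0,0,0],[0,0,0,0,0,0],[0,0,0,0,0,0]])

```text
time: 18.48
eef_pos: [0.4701, -0.0619, 0.4278]
tcp_rot: [-2.999, 0.001, -1.414]
ft_force: [0.7, 0.6, -3.1]
grip_width: 0.147
```

```bash
python3 - <<'E'
from h import *
p,R,s=cur();g=p+.155*R.as_matrix()[:,2];print((DECK[1].inv().apply(g-DECK[0])*1e3).round(1),s["ft_force"].round(1),s["joints"].round(2))
t=avg("top",3);s=avg("scene",3)
crop(t,120,155,190,240,9,"pics/n1.png",10);crop(s,255,135,350,200,8,"pics/n2.png",5)
cv2.imwrite("pics/scene_5.png",s)
E
```

```text
[ 22.6 -76.6 178.3] [ 0.7  0.6 -3.1] [-0.09  0.25  0.14  2.18 -0.11  0.58 -1.28]
```

View pics/n1.png

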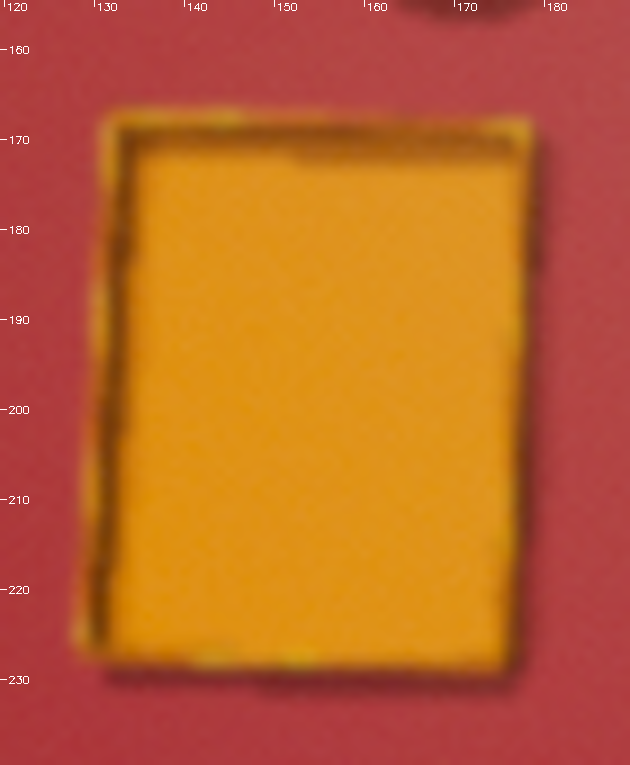

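View pics/scene_5.png

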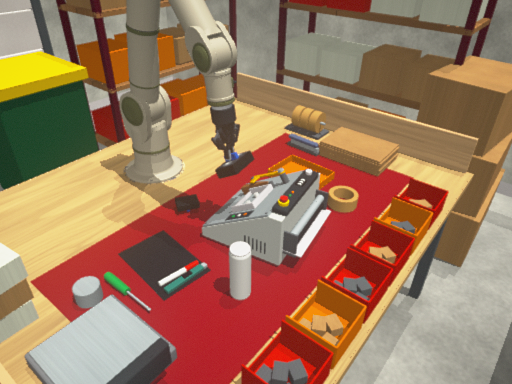

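```bash
python3 - <<'E'
from h import *;from ik import *
c=np.array([atz("top",u,.035) for u in((130.6,167),(178.3,168),(176,229.3),(127.7,227.7))]);print(c.round(3))
print("sides",np.linalg.norm(c-np.roll(c,-1,0),axis=1))
m=c.mean(0);v=(c[0]-c[3]+c[1]-c[2]);yaw=np.arctan2(v[1],v[0]);print(m,yaw)
for k in c:print(proj("scene",k).round(1))
T=frame([m[0],m[1],.004],yaw,0);np.save("tray.npy",[m[0],m[1],yaw])
p,R,s=cur()
t=np.radians(21.9)
ph,Rh=target(T,(1.5,0,57.5+110),t);print(ph,ik(ph,Rh,s["joints"],n=3)); p5,R5=target(T,(1.5,0,57.5+5),t);print(p5,ik(p5,R5,s["joints"],n=3))
a,b=go(ph,Rh)
go(p5,R5,None,a,b)
E
```

```text
[[0.634 0.426 0.035]
 [0.628 0.253 0.035]
 [0.407 0.26  0.035]
 [0.414 0.433 0.035]]
sides [0.17339919 0.22156844 0.17312717 0.21962593]
[0.52079661 0.34277785 0.035     ] -0.03026482019366063
[[333.4 170.8]]
[[309.9 188.3]]
[[265.4 168.4]]
[[290.5 153.5]]
[0.58008255 0.34098302 0.31531462] (np.float64(3.2800395721495605e-17), array([-0.46063338,  0.73846244, -0.14205897,  1.61747644, -0.10603703,
        1.12444045, -2.11931931]))
[0.58008255 0.34098302 0.21031462] (np.float64(1.451905926201757e-16), array([-0.15059491,  0.97307138, -0.66880904,  1.65227773,  0.38123656,
        1.01505804, -2.5238119 ]))
dist 0.4321 ang 31.69 rows 13
[[-0.29, -0.12, 0.1, -0.0064, -0.0003, 0.0023], [-0.3, -0.12, 0.1, -0.0064, -0.0003, 0.0023], [-0.29, -0.11, 0.1, -0.0064, -0.0003, 0.0023], [-0.3, -0.12, 0.09, -0.0064, -0.0003, 0.0023], [-0.3, -0.12, 0.09, -0.0064, -0.0003, 0.0023], [-0.3, -0.11, 0.08, -0.0064, -0.0003, 0.0023], [-0.3, -0.12, 0.08, -0.0064, -0.0003, 0.0023], [-0.31, -0.11, 0.07, -0.0064, -0.0003, 0.0023]]
[[-0.3, -0.11, 0.07, -0.0064, -0.0003, 0.0023], [-0.31, -0.11, 0.07, -0.0064, -0.0003, 0.0023], [-0.3, -0.11, 0.06, -0.0064, -0.0003, 0.0023], [-0.31, -0.11, 0.06, -0.0064, -0.0003, 0.0023], [-0.31, -0.1, 0.06, -0.0064, -0.0003, 0.0023]]
end err mm [-0.4 -0.5 -0.4] deg 0.23
dist 0.1046 ang 0.23 rows 3
[[0.0, -0.13, 0.32, 0.0002, 0.0001, 0.0], [0.0, -0.13, 0.33, 0.0002, 0.0001, 0.0], [0.0, -0.14, 0.32, 0.0002, 0.0001, 0.0]]
end err mm [ 0.4 -0.3 -0.3] deg 0.06
```

```bash
python3 - <<'E'
from h import *;from ik import *
x,y,yaw=np.load("tray.npy");T=frame([x,y,.004],.15,0)
p,R,s=cur();t=np.radians(21.9)
ph,Rh=target(T,(1.5,0,57.5+210),t);p5,R5=target(T,(1.5,0,57.5+25),t)
for q in(ph,p5):print(q,ik(q,Rh,s["joints"],n=3)[1].round(2))
a,b=go(ph,Rh)
E
```

```text
[0.57944369 0.35164149 0.41531462] [-0.68  0.66  0.17  1.5  -0.22  1.36 -1.87]
[0.57944369 0.35164149 0.23031462] [-0.63  0.85  0.08  1.62 -0.21  1.05 -1.84]
dist 0.4278 ang 29.88 rows 13
[[-0.3, -0.13, 0.03, -0.0064, 0.0, 0.0001], [-0.3, -0.13, 0.02, -0.0064, 0.0, 0.0001], [-0.3, -0.13, 0.02, -0.0064, 0.0, 0.0001], [-0.3, -0.13, 0.01, -0.0064, 0.0, 0.0001], [-0.31, -0.14, 0.0, -0.0064, 0.0, 0.0001], [-0.3, -0.13, 0.01, -0.0064, 0.0, 0.0001], [-0.3, -0.13, -0.01, -0.0064, 0.0, 0.0001], [-0.3, -0.13, -0.01, -0.0064, 0.0, 0.0001]]
[[-0.3, -0.13, -0.01, -0.0064, 0.0, 0.0001], [-0.3, -0.13, -0.02, -0.0064, 0.0, 0.0001], [-0.31, -0.13, -0.03, -0.0064, 0.0, 0.0001], [-0.3, -0.12, -0.03, -0.0064, 0.0, 0.0001], [-0.3, -0.13, -0.03, -0.0064, 0.0, 0.0001]]
end err mm [-0.2 -0.1 -0.5] deg 0.12
```

>>> play_rows(plan=[[-0.15,-0.07,0.02,-0.0032,0,0],[-0.15,-0.06,0.01,-0.0032,0,0],[-0.3,-0.13,0.02,-0.0064,0,0.0001],[-0.3,-0.13,0.02,-0.0064,0,0.0001],[-0.3,-0.13,0.01,-0.0064,0,0.0001],[-0.31,-0.14,0,-0.0064,0,0.0001],[-0.3,-0.13,0.01,-0.0064,0,0.0001],[-0.3,-0.13,-0.01,-0.0064,0,0.0001]])

```text
time: 19.45
eef_pos: [0.5293, 0.1627, 0.4206]
tcp_rot: [2.998, 0.001, -1.418]
ft_force: [1.1, -1.3, -2.3]
grip_width: 0.143
```

>>> play_rows(plan=[[-0.3,-0.13,-0.01,-0.0064,0,0.0001],[-0.3,-0.13,-0.01,-0.0064,0,0.0001],[-0.3,-0.13,-0.02,-0.0064,0,0.0001],[-0.31,-0.13,-0.03,-0.0064,0,0.0001],[-0.3,-0.12,-0.03,-0.0064,0,0.0001],[-0.15,-0.07,-0.02,-0.0032,0,0],[-0.15,-0.06,-0.01,-0.0032,0,0],[0,0,0,0,0,0]])

```text
time: 20.12
eef_pos: [0.5789, 0.3556, 0.4135]
tcp_rot: [2.758, 0.002, -1.418]
ft_force: [-0.2, 0.2, -2.9]
grip_width: 0.145
```

```bash
python3 - <<'E'
from h import *
x,y,yaw=np.load("tray.npy");T=frame([x,y,.004],.15,0)
p,R,s=cur();print(s["joints"].round(2),s["ft_force"].round(1),s["grip_width"])
t=np.radians(21.9)
p5,R5=target(T,(1.5,0,57.5+15),t);go(p5,R5,7)
t=avg("top",2);s=avg("scene",2)
cv2.imwrite("pics/top_6.png",t);crop(s,205,80,345,200,5,"pics/o2.png",10)
E
```

```text
[-0.63  0.61  0.05  1.58 -0.19  1.3  -1.91] [-0.2  0.2 -2.9] 0.14485442515274347
dist 0.1933 ang 0.22 rows 7
[[0.01, -0.1, 0.26, 0.0, 0.0, 0.0001], [0.0, -0.11, 0.25, 0.0, 0.0, 0.0001], [0.01, -0.1, 0.26, 0.0, 0.0, 0.0001], [0.0, -0.1, 0.25, 0.0, 0.0, 0.0001], [0.01, -0.11, 0.26, 0.0, 0.0, 0.0001], [0.01, -0.1, 0.26, 0.0, 0.0, 0.0001], [0.0, -0.1, 0.25, 0.0, 0.0, 0.0001]]
end err mm [-0.3  0.2  0.3] deg 0.12
```

View pics/o2.png

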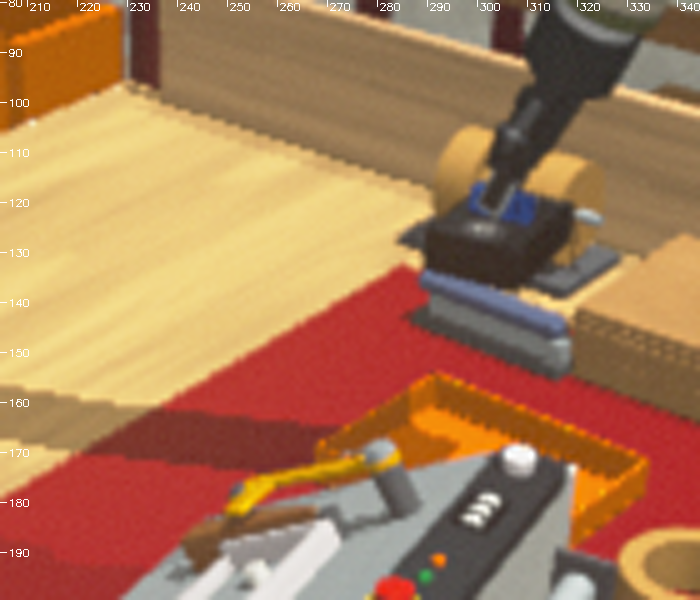

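View pics/top_6.png

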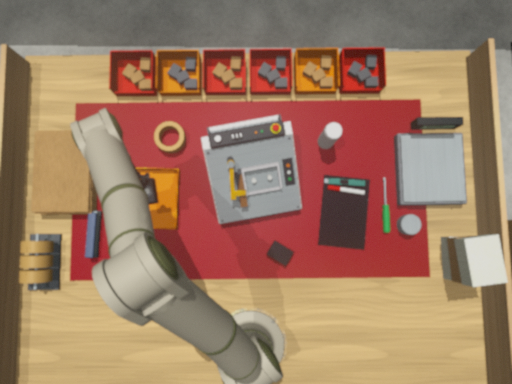

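>>> play_rows(plan=[[0.01,-0.1,0.25,0,0,0],[0,-0.1,0.25,0,0,0],[0.01,-0.1,0.25,0,0,0],[0,-0.1,0.25,0,0,0],[0,-0.1,0.25,0,0,0],[0,-0.1,0.25,0,0,0],[0,-0.08,0.2,0,0,0],[0,0,0,0,0,0]])

```text
time: 20.98
eef_pos: [0.578, 0.3477, 0.2287]
tcp_rot: [2.755, -0.003, -1.422]
ft_force: [-0.7, 0.0, -2.4]
grip_width: 0.143
```

```bash
cat > tr.py <<'E'
from h import *
x,y,yaw=np.load("tray.npy");T=frame([x,y,.004],.15,0)
p,R,s=cur();g=p+.155*R.as_matrix()[:,2];d=(T[1].inv().apply(g-T[0])*1e3-[1.5,0,57.5]).round(1)
print("cassette rel tray floor ctr",d,"F",s["ft_force"].round(1),"tq",s["torque"].round(2),"rot",s["tcp_rot"].round(3),"w",s["grip_width"])
E
python3 tr.py; python3 - <<'E'
from h import *
s=avg("scene",2);t=avg("top",2);crop(s,245,110,345,200,7,"pics/q2.png",10);crop(t,90,120,200,240,5,"pics/q1.png",10)
E
```

```text
cassette rel tray floor ctr [-2.7 -3.9 23.6] F [-0.7  0.  -2.4] tq [ 0.07 -0.49  0.  ] rot [ 2.755 -0.003 -1.422] w 0.1425117158115304
```

View pics/q2.png

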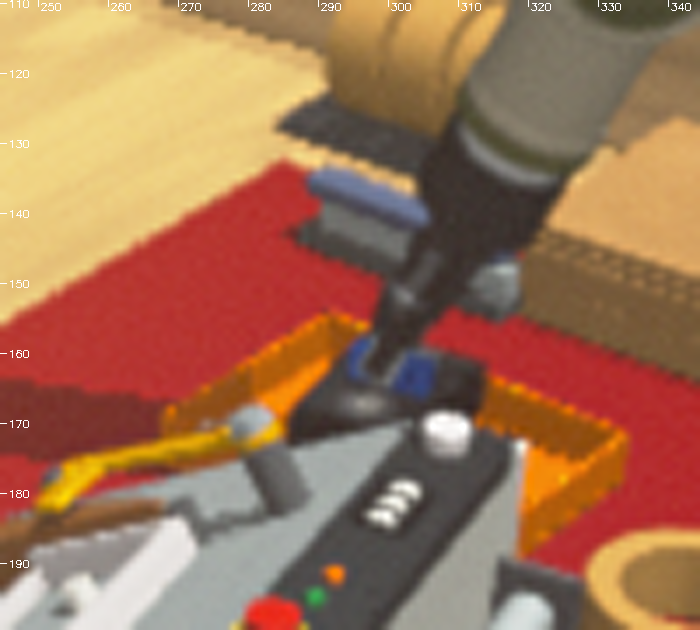

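View pics/q1.png

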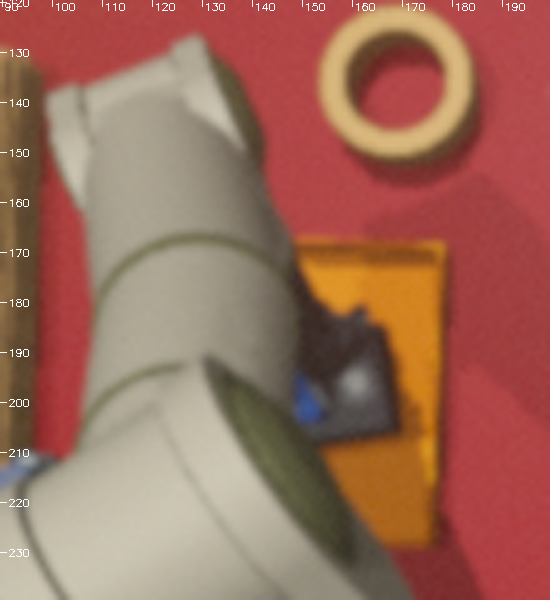

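>>> play_rows(plan=[[0,-0.03,0.08,0,0,0],[0,-0.03,0.08,0,0,0],[0,0,0,0,0,0],[0,0,0,0,0,0]])

```text
time: 21.52
eef_pos: [0.5783, 0.3493, 0.2152]
tcp_rot: [2.759, -0.0, -1.421]
ft_force: [-0.0, 0.3, -3.4]
grip_width: 0.146
```

```bash
python3 tr.py
```

```text
cassette rel tray floor ctr [-1.6 -2.1  9.9] F [-0.   0.3 -3.4] tq [ 0.05 -0.6  -0.  ] rot [ 2.759 -0.    -1.421] w 0.14551126761969466
```

>>> play_rows(plan=[[0,-0.01,0.02,0,0,0],[0,0,0,0,0,0],[0,0,0,0,0,0]])

```text
time: 21.77
eef_pos: [0.5787, 0.3495, 0.2134]
tcp_rot: [2.76, 0.0, -1.421]
ft_force: [-0.5, -0.1, -2.5]
grip_width: 0.15
```

```bash
python3 tr.py
```

```text
cassette rel tray floor ctr [-1. -2.  8.] F [-0.5 -0.1 -2.5] tq [ 0.1  -0.61 -0.01] rot [ 2.76   0.    -1.421] w 0.1496289599639313
```

>>> play_rows(plan=[[0,-0.01,0.025,0,0,0],[0,0,0,0,0,0],[0,-0.01,0.02,0,0,0],[0,0,0,0,0,0],[0,0,0,0,0,0]])

```text
time: 22.18
eef_pos: [0.5788, 0.3494, 0.2082]
tcp_rot: [2.76, 0.0, -1.421]
ft_force: [-0.1, -0.8, -2.6]
grip_width: 0.146
```

```bash
python3 tr.py
```

```text
cassette rel tray floor ctr [-0.9 -2.   2.9] F [-0.1 -0.8 -2.6] tq [ 0.15 -0.61  0.01] rot [ 2.76   0.    -1.421] w 0.1462796531959919
```

>>> play_rows(plan=[[0,-0.01,0.015,0,0,0],[0,0,0,0,0,0],[0,0,0,0,0,0]])

```text
time: 22.43
eef_pos: [0.5792, 0.3495, 0.2065]
tcp_rot: [2.76, 0.0, -1.421]
ft_force: [-0.4, 0.6, -2.7]
grip_width: 0.148
```

```bash
python3 tr.py
```

```text
cassette rel tray floor ctr [-0.5 -2.   1.2] F [-0.4  0.6 -2.7] tq [ 0.12 -0.59 -0.09] rot [ 2.76   0.    -1.421] w 0.14816133905564013
```

>>> play_rows(plan=[[0,-0.01,0.015,0,0,0],[0,0,0,0,0,0],[0,0,0,0,0,0]])

```text
time: 22.68
eef_pos: [0.5796, 0.3497, 0.2053]
tcp_rot: [2.76, 0.0, -1.421]
ft_force: [-1.1, 0.6, 3.6]
grip_width: 0.146
```

```bash
python3 tr.py
```

```text
cassette rel tray floor ctr [-0.1 -1.8 -0. ] F [-1.1  0.6  3.6] tq [-0.14 -0.13 -0.02] rot [ 2.76   0.    -1.421] w 0.14607547001742271
```

Floor contact exactly at the expected height. Release.

>>> play_rows(plan=[[0,0,0,0,0,0],[0,0,0,0,0,0],[0,0,0,0,0,0],[0,0,0,0,0,0],[0,0,0,0,0,0]], hand=0)

```text
time: 23.1
eef_pos: [0.5796, 0.3496, 0.2048]
tcp_rot: [2.76, 0.0, -1.421]
ft_force: [-0.4, -0.0, -0.0]
grip_width: 0.496
```

>>> play_rows(plan=[[0,0.02,-0.05,0,0,0],[0,0.04,-0.12,0,0,0],[0,0.08,-0.2,0,0,0],[0,0.1,-0.25,0,0,0],[0,0.1,-0.25,0,0,0],[0,0.1,-0.25,0,0,0],[0,0.1,-0.25,0,0,0],[0,0.1,-0.25,0,0,0]])

```text
time: 23.77
eef_pos: [0.5803, 0.3495, 0.3818]
tcp_rot: [2.761, 0.001, -1.421]
ft_force: [0.5, 0.3, -1.1]
grip_width: 0.501
```

>>> play_rows(plan=[[0,0.3,0,0,0,0],[0,0.3,0,0,0,0],[0,0.3,0,0,0,0],[0,0.3,0,0,0,0],[0,0,0,0,0,0],[0,0,0,0,0,0]])

```text
time: 24.27
eef_pos: [0.4694, 0.3331, 0.426]
tcp_rot: [2.762, 0.002, -1.42]
ft_force: [-0.0, 0.1, 0.1]
grip_width: 0.495
```

```bash
python3 - <<'E'
from h import *
s=avg("scene",2);t=avg("top",2);cv2.imwrite("pics/top_7.png",t);cv2.imwrite("pics/scene_7.png",s)
crop(s,215,110,345,210,6,"pics/r2.png",10);crop(t,110,110,300,240,4,"pics/r1.png",10)
print(sensors.observe()["ft_force"])
E
```

```text
[ 0.35015804 -0.11089693 -0.06418786]
```

View pics/r2.png

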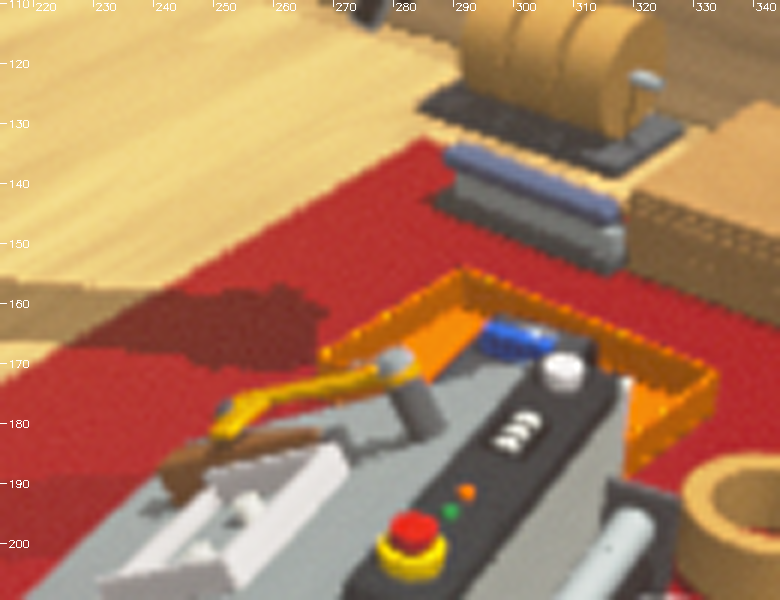

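View pics/r1.png

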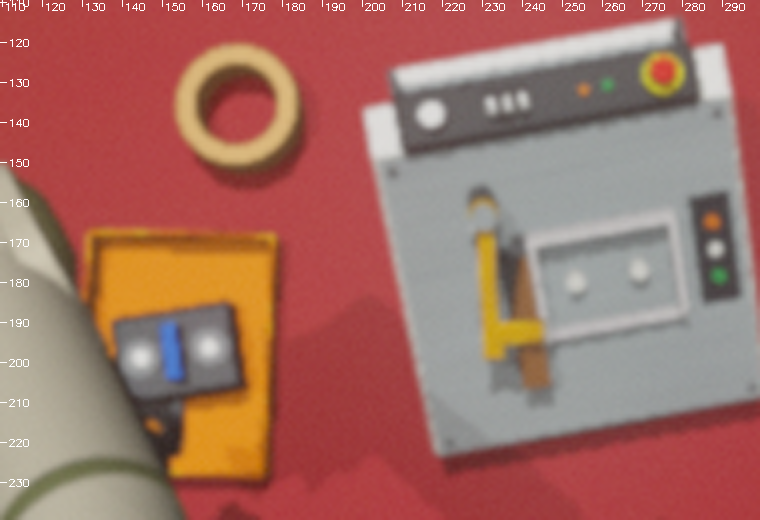

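```bash
python3 -c "
from cell import hand_in,sensors
print(hand_in(), sensors.observe()['time'])"
```

```text
the job is handed in; nothing more can be done
the job is handed in; nothing more can be done
```

The job is handed in at about 24 s of the 64 s allowed. The spent cassette lies rib up in the orange tray, and the wedge is home in its lane holding the catch open.

- **Wedge:** My first grip, with the gripper leaning about 15°, would have put the deck poses out of the arm's reach. I set the wedge back on the mat and gripped it again at about 35°. It then slid up the lane with wrist forces mostly under 10 N. At wedge x ≈ 0 it stopped moving, and the push rose to about 15 N before I backed off and let go.
- **Catch:** There is no direct reading of its angle. In the pictures the hook stands clear of the cassette's left edge, and the lever end moved about 12 mm, which is roughly 0.1 rad. The wedge being home at its stop also fits the 0.12 rad given for that.
- **Cassette:** It was gripped by the rib, lifted square to the deck to about 120 mm, and turned level on the way to the tray. It was released only once it rested on the floor; the force rose at the expected height, within about 1 mm.
- **Last pictures:** The cassette is rib up near the tray's centre, turned about 10° against it. The wedge and the open catch are unchanged, and the gripper is well clear with the wrist force near zero. The tape roll and stapler look undisturbed. The mat side was last seen at about 20 s, and the arm did not go back there.
- **Disagreement:** The scene camera read about 1 to 2 px to the right of the robot and the top camera. I relied on the top view and on contact for the final positions.

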